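# Ready the desk for a drawing review

## Task

Get the desk ready for the drawing review: put every grey printed sample that lies on the drawing into the wooden tray and walk the aluminium paperweight bar end over end, two steps along the drawing, from the left view to the right until it lies wholly inside the empty heavy outline; stand it upright on one end, tip it over, stand it on the other end and tip it over again, and never lift it clear of the paper, as one end must always keep the sheet from curling. Tilt the small display, on its stiff hinge, to lean 30 degrees back from upright (its top towards the robot), make sure that it stays there, and leave the other things on the desk alone.

Things in the scene. Friction and masses are not known exactly. Their poses are not given: they have to be found in the camera images.
- sheet: Drawing on white paper, 600 mm along its y axis and 170 mm along x, fixed flat on the desk (under 1 mm thick, fixed to the desk, may be treated as the desk surface). Origin at its centre on the desk; y runs to the robot's left along the sheet, x away from the robot. Linework is printed on it.
- sheet_goal (a point): Centre of the empty heavy outline (72 mm by 190 mm, long side along the sheet's y) printed near the right end of the drawing, at y = -190 mm in the sheet's frame: where the bar must end. It lies two steps of the bar (380 mm) to the right of the nominal start.
- bar: Plain solid aluminium bar, the paperweight: 150 mm long (its y axis), 32 mm wide (x), 40 mm thick (z), 0.4 to 0.6 kg, square ends so that it stands on either end. Origin at its centre, 20 mm above the desk as it lies. It starts lying along the left end of the sheet, its own +y to the left, centre about 190 mm left of the sheet's centre. Tipped about one bottom edge of its end onto that end and over, its centre advances 190 mm.
- bar_left (a point): Centre of the bar's end face at its own +y (75 mm from the centre), the left end at the start.
- bar_right (a point): Centre of the bar's end face at its own -y (75 mm from the centre), the right end at the start.
- enclosure: Grey printed sample: wedge-fronted casing, 70 mm (x) by 46 mm (y), 42 mm high with the low sloping front at -x; flat parallel sides across y. Origin at the centre of its underside; 90 g. Starts upright on the drawing; may be absent.
- knobby: Grey printed sample: stepped round knob, 48 mm across and 30 mm high, with a 38 mm round top to 42 mm height. Origin at the centre of its underside; 80 g. Starts upright on the drawing; may be absent.
- pull: Grey printed sample: pull handle like a low bridge, 104 mm long (x), 18 mm wide (y), its bar from 21 to 35 mm height on two legs at its ends. Origin below its centre at the level of the feet; 60 g. Starts upright on the drawing; may be absent.
- block: Grey printed sample: bearing block, base 90 mm (x) by 28 mm (y) by 10 mm thick with a 36 mm (x) by 28 mm (y) block in the middle up to 44 mm height. Origin at the centre of its underside; 90 g. Starts upright on the drawing; may be absent.
- tray_in (a point): Centre of the inner floor (4 mm above the desk) of the open wooden tray, fixed to the desk: 150 mm (its x) by 210 mm (its y) outside, walls 4 mm thick, rim 32 mm above the desk. Tray and display stand beyond the sheet, one to the left and one to the right, in either order.
- screen (a joint): Lean of the display panel on its stiff friction hinge, rad: 0 upright, growing as the top leans back towards the robot (about 0.52 wanted); from -0.4 to 1.1. Moving it takes about 3 N at the top edge and it stays where it is left.
- screen_top (a point): Middle of the top edge of the display panel. The panel is 9 mm thick, 200 mm wide, and its screen faces away from the robot; its top edge is 140 mm from the hinge line. At joint 0 the panel stands straight above the hinge, from 10 to 140 mm over it.
- screen_hinge (a point): Point on the display's hinge line, below the middle of the panel, 34 mm above the desk; fixed with the foot. Its z axis is vertical, its y axis is the hinge line, its x axis points the way the screen faces (away from the robot). The foot (110 by 180 mm, 16 mm high) is fixed to the desk.
- mug: White mug, 80 mm across, 90 mm high, bystander. Origin at the centre of its underside.
- eraser: Dark eraser, 24 by 58 by 13 mm, bystander, lying between tray and display. Origin at the centre of its underside.
- mouse: Black computer mouse, about 90 by 60 mm, 36 mm high, bystander. Origin on its underside.
- tape: Roll of clear tape, 96 mm across, 24 mm high, bystander. Origin at the centre of its underside.
- stapler: Black stapler, 130 mm long, 42 mm high, bystander. Origin at the centre of its underside.
- marker: White marker pen, 120 mm long, 18 mm thick, bystander. Origin under its middle.

How it is judged:
By the outcome, as a careful person would: the job done as asked, in the order asked, and still so for the second after the job is handed in, with the robot touching nothing.
Of enclosure, knobby, pull, block only 2 to 4 are there at a start; the rules pass over those that are not, and their reading is None.
At some moment in a run one of enclosure, knobby, pull, block may be knocked a few centimetres aside while the robot is not near it.
Once in a run the grip may slacken for a moment while it holds something.
It also fails if it takes over 210 s, if anything falls off the work surface, if the arm or the gripper's body presses on something with over 40 N, if the wrist force passes 120 N, or if a joint passes its speed limit or range.

## Robot

A 6-joint arm with a two-finger parallel gripper is mounted at the origin on the work surface. World frame = base frame: x ahead of the robot, y to its left, z up, the work surface at z = 0. Lengths are in m, angles in rad, forces in N, time in s.
With the tool pointing down it reaches from about 0.25 to 0.775 m from the base axis. Payload 4 kg.
Tool frame: the origin (TCP) lies midway between the tips of the shut fingers; the grasp point (between the pads) lies 19 mm behind it; z points along the fingers, y is the direction in which the jaws open and shut (so a half turn about z gives the same grasp; the last joint's range is limited). The gripper opens to 94 mm and grips with 3 to 60 N. Pads are 16 mm wide; open, the fingers measure 119 mm over their backs; the gripper's body (75 mm by 177 mm) begins 78 mm behind the grasp point.
Start: joints at [-1.358, 0.087, 1.371, -0, 1.684, -0.103], TCP at [0.171, -0.523, 0.206] pointing down, gripper open.
Joint ranges: [-3.1, 3.1], [-0.76, 2.03], [0.27, 2.55], [-1.08, 4.22], [0.17, 2.65], [-2.57, 2.57]. Speed limits (rad/s): [2.79, 2.79, 3.14, 3.14, 3.14, 3.14].

## Interface

Orientations are given as [roll, pitch, yaw] about the fixed x, y, z axes, in that order (R = Rz(yaw) Ry(pitch) Rx(roll)).
In Python, from bench import robot gives the robot as it stands.
- The arm moves only by the tool carry_out, never from a script. Its argument "deltas" is text: rows parted by semicolons, each of 7 numbers parted by spaces: the shift along the tool's x, y, z in mm, then the turn, a rotation vector about the tool's x, y, z in rad, then the closure, from 0 (fully open) to 1 (shut). A call has exactly 8 rows; each row is the pose to reach, as a shift and turn from the pose commanded when the call began, along the tool's axes at that moment; what a row does not reach only later rows make up. A row lasts 1/12 s, in which the tool goes at most 41.7 mm and 7.16 degrees, less where a joint would pass 70% of its speed; a pose out of reach is approached as far as the arm can. A call with a gripper value outside its range is refused whole. The fingers move at their own pace and stop on an object; the grip force is fixed at half the most. Time passes only in rows, so rows that repeat a pose let the fingers close, or fill a call up. It gives the time, the measured TCP pose, the force and the opening at its end, in the units of the state.
- robot.get_obs(): the state, without advancing time (a new reading comes with each control period).
- robot.snapshot(name): name is "scene" or "top" or "wrist"; returns a dict with "pixels" (480x640x3 uint8, red, green, blue), "range_z" (480x640 float32, m along the optical axis (not along the pixel's ray), 0 where there is no reading), "camera_matrix" (3x3 intrinsics, pixels), "k1" (the pictures are not rectified: a ray, as slopes to the right and down, at radius r is drawn at 1 + k1 r^2 times it, then the intrinsics apply), "rvec" (rotation vector, rad) and "tvec" (3), from world to camera coordinates, as OpenCV has them. Camera axes: x right, y down, z forward; pixel columns grow to the right and rows downward; lengths in m; the calibration is good to about 2 mm. A picture is of the moment at which its call begins.
- robot.close_job(): hands the job in, once; it reports no verdict.
Trained networks look in a picture, given as the dict that the camera call returned (one of the last four; its "shot" number tells which), for a name from the list of things; names that differ only in an ending like _2 or _b are one class to them, and where a whole thing is asked for, a point or a joint stands for the part that bears it (a point fixed in the world has none). Each returns a list of dicts, best first, with "p" (0 to 1); they miss things now and then, are a little off and sometimes report something else, mostly with a low value. They report only what shows in the picture. A call takes as long as a camera call.
- robot.look_for(picture, thing): "at" ([x, y, z] in m, in the coordinates of the camera as it stood for that picture, good to about 4 mm: the middle of the surface that is visible of it).
- robot.place_of(picture, thing): "at" ([x, y, z] in m, in the coordinates of the camera as it stood for that picture, good to about 4 mm: a listed point, or the origin of a listed thing).
The state is a dict: "time": time; "joint_positions": joint angles; "qvel": joint speeds; "joint_torque": joint torques, N m; "tool_pos": TCP position; "ee_rot": TCP orientation; "wrist_force": force on the tool from outside, world axes, zero at the start; "wrist_torque": the same for the moment, N m; "width": finger opening in m.
Only numpy, scipy, OpenCV 4.12 (cv2) and the standard library are available. Lean on these libraries where they do the work, as an engineer would, in place of code of your own. Each camera call takes 0.05 s, during which the arm holds its last target.

## Working session

There is one attempt and no reset: what is moved stays moved. The work goes in short steps, Python scripts to look and compute and a tool call to move; the robot and the scene stay as the last step left them, time stands still between calls to the robot, and variables do not carry over. Pictures are saved under pics/ and viewed, and the job is handed in when it is done.

Besides the shell and the picture viewer there is one more tool, called after "Emit:" by a JSON object that holds its "fn" and its "kwargs", one argument or row to a line. carry_out: Moves the arm, as the interface text tells. Its arguments: {"type":"object","properties":{"deltas":{"type":"string"}},"required":["deltas"]}

```bash
ls; mkdir -p pics
cat > h.py <<'E'
import numpy as np, cv2
from bench import robot
from scipy.spatial.transform import Rotation as R
def c2w(s,p):
    Rm=cv2.Rodrigues(np.array(s['rvec'],float))[0]; return Rm.T@(np.array(p,float)-np.array(s['tvec'],float).ravel())
def snap(n,f=None):
    s=robot.snapshot(n)
    if f: cv2.imwrite('pics/'+f,s['pixels'][:,:,::-1])
    return s
def cloud(s):
    K=np.array(s['camera_matrix']);h,w=s['range_z'].shape
    k=s['k1']
    u,v=np.meshgrid(np.arange(w),np.arange(h))
    pts=np.stack([u,v],-1).reshape(-1,1,2).astype(np.float64)
    n=cv2.undistortPoints(pts,K,np.array([k,0,0,0],float)).reshape(h,w,2)
    z=s['range_z'][...,None]
    P=np.concatenate([n*z,z],-1)
    Rm=cv2.Rodrigues(np.array(s['rvec'],float))[0]
    W=(P-np.array(s['tvec'],float).ravel())@Rm
    W[s['range_z']<=0]=np.nan
    return W
def obs():
    o=robot.get_obs(); return {k:(np.round(v,4).tolist() if not np.isscalar(v) else round(v,4)) for k,v in o.items()}
E
python3 - <<'E'
from h import *
print(obs())
for n in ['scene','top']:
    s=snap(n,n+'0.png')
    print(n,c2w(s,[0,0,0]),s['k1'],s['camera_matrix'])
    for t in ['sheet','sheet_goal','bar','bar_left','bar_right','enclosure','knobby','pull','block','tray_in','screen_top','screen_hinge','mug','eraser','mouse','tape','stapler','marker']:
        r=robot.place_of(s,t)
        print(t,[(np.round(c2w(s,x['at']),3).tolist(),round(x['p'],2)) for x in r[:3]])
E
```

```text
pics
{'time': 0.0, 'joint_positions': [-1.3581, 0.088, 1.3722, -0.0, 1.6836, -0.1031], 'qvel': [0.0001, 0.0012, 0.0002, -0.0008, 0.0009, -0.0001], 'joint_torque': [-0.0004, -34.0181, -30.2426, 0.0717, 0.033, -0.0002], 'tool_pos': [0.1707, -0.5223, 0.2043], 'ee_rot': [-3.1394, -0.0002, 0.3158], 'wrist_force': [0.2795, 0.0358, 0.3684], 'wrist_torque': [0.0149, 0.0107, 0.0263], 'width': 0.0944}
scene [ 1.42671658 -0.90715087  1.24722971] -0.187450404800419 [[611.8124022    0.         314.76013785]
 [  0.         611.8124022  241.27915202]
 [  0.           0.           1.        ]]
sheet [([0.461, -0.013, 0.001], 0.92), ([0.64, -0.167, 0.173], 0.4)]
sheet_goal [([0.462, -0.203, -0.001], 0.64), ([0.646, 0.164, -0.003], 0.44)]
bar [([0.448, 0.178, 0.024], 0.65)]
bar_left [([0.449, 0.252, 0.017], 0.96)]
bar_right [([0.451, 0.109, 0.022], 0.77)]
enclosure [([0.475, -0.265, -0.0], 0.69), ([0.642, 0.165, -0.004], 0.28)]
knobby []
pull [([0.455, -0.099, -0.001], 0.64)]
block [([0.64, -0.17, 0.173], 0.64)]
tray_in [([0.641, 0.164, -0.007], 0.85)]
screen_top [([0.639, -0.171, 0.174], 0.9)]
screen
[... 921 characters left out ...]
], 0.26)]
pull [([0.459, -0.093, -0.001], 0.56), ([0.458, -0.012, -0.002], 0.41)]
block []
tray_in [([0.641, 0.165, 0.006], 0.97)]
screen_top [([0.638, -0.165, 0.178], 0.83), ([0.449, 0.105, 0.02], 0.72), ([0.674, -0.367, 0.001], 0.32)]
screen_hinge [([0.659, -0.17, 0.039], 0.8), ([0.653, 0.398, 0.002], 0.45), ([0.638, -0.162, 0.175], 0.41)]
mug [([0.746, 0.003, -0.0], 0.57)]
eraser [([0.63, -0.005, -0.002], 0.65), ([0.658, -0.169, 0.039], 0.63)]
mouse [([0.481, -0.485, -0.006], 0.82), ([0.386, -0.379, 0.005], 0.46)]
tape [([0.67, -0.368, -0.003], 0.69), ([0.45, 0.105, 0.02], 0.63), ([0.459, -0.015, 0.001], 0.22)]
stapler [([0.653, 0.394, 0.001], 0.75)]
marker [([0.385, -0.38, 0.002], 0.62)]
```

View pics/scene0.png

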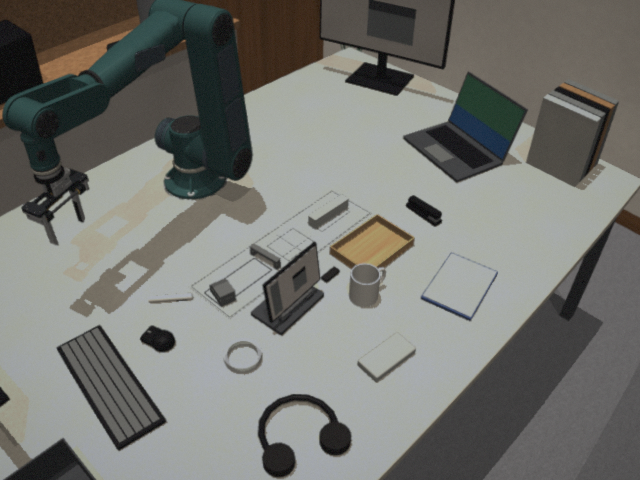

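View pics/top0.png

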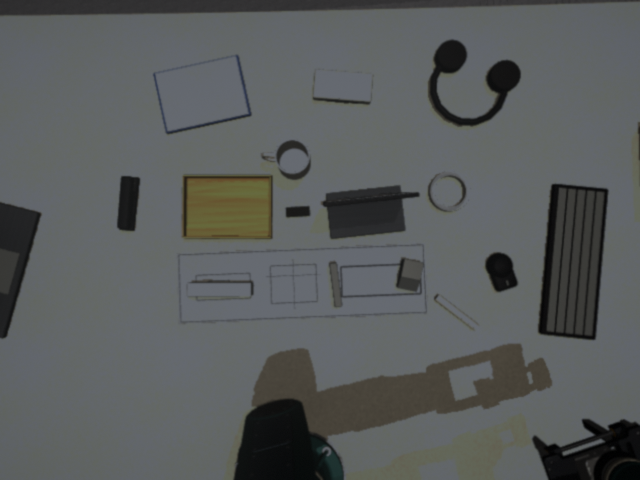

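The top view shows the bar at about (220,289), the pull at (335,284), the enclosure at (409,273), the tray at (228,207), and the display at (366,210). No knob or block is visible. Next I'll measure with depth.

```bash
cat > meas.py <<'E'
from h import *
def rect(W,xr,yr,zr):
    m=(W[...,0]>xr[0])&(W[...,0]<xr[1])&(W[...,1]>yr[0])&(W[...,1]<yr[1])&(W[...,2]>zr[0])&(W[...,2]<zr[1])
    p=W[m]
    if len(p)<5: return None
    (c,(a,b),t)=cv2.minAreaRect((p[:,:2]*1000).astype(np.float32))
    return len(p),np.round(c,1),round(a,1),round(b,1),round(t,2),np.round(np.percentile(p[:,2],[5,50,95])*1000,1)
E
python3 - <<'E'
from meas import *
s=snap('top'); W=cloud(s)
print('desk',np.nanmedian(W[300:340,200:400,2]))
print('bar',rect(W,(.38,.54),(.08,.28),(.03,.06)))
print('encl',rect(W,(.40,.54),(-.32,-.20),(.012,.06)))
print('encl top',rect(W,(.40,.54),(-.32,-.20),(.037,.06)))
print('pull',rect(W,(.38,.54),(-.14,-.05),(.025,.06)))
print('others on sheet',rect(W,(.38,.54),(-.04,.08),(.012,.06)))
print('tray',rect(W,(.55,.75),(.05,.3),(.022,.045)))
print('eraser',rect(W,(.58,.68),(-.05,.04),(.008,.03)))
print('mug',rect(W,(.68,.82),(-.06,.08),(.07,.12)))
print('screen',rect(W,(.55,.75),(-.3,-.04),(.1,.22)))
print('foot',rect(W,(.55,.75),(-.3,-.04),(.010,.022)))
# rectified image 0.5mm? on desk plane
K=np.array(s['camera_matrix']);d=np.array([s['k1'],0,0,0.])
xs=np.arange(.56,.36,-.0005);ys=np.arange(.31,-.35,-.001)
xs=np.arange(.56,.36,-.00085);ys=np.arange(.33,-.35,-.00085)
G=np.stack(np.meshgrid(ys,xs),-1); P=np.concatenate([G[...,1:2],G[...,0:1],0*G[...,:1]],-1).reshape(-1,3)
q=cv2.projectPoints(P,np.array(s['rvec'],float),np.array(s['tvec'],float),K,d)[0].reshape(len(xs),len(ys),2).astype(np.float32)
im=cv2.remap(s['pixels'],q[...,0],q[...,1],cv2.INTER_CUBIC)
cv2.imwrite('pics/rect0.png',cv2.convertScaleAbs(im[:,:,::-1],alpha=1.8)); print(im.shape)
E
```

```text
desk 0.0006813561899586675
bar (893, array([450.5, 177.8]), 148.4, 30.9, 88.86, array([36.6, 40.3, 44.1]))
encl (646, array([ 474.4, -268.3]), 47.3, 70.5, 77.25, array([25.7, 40.6, 45.4]))
encl top (466, array([ 479.1, -269.3]), 47.2, 60.7, 77.77, array([38. , 41.9, 45.5]))
pull (337, array([454.8, -93.6]), 102.9, 18.0, 6.39, array([31. , 34.9, 38.3]))
others on sheet None
tray (637, array([644.5, 160.8]), 211.3, 147.8, 88.94, array([24.9, 31.6, 35.7]))
eraser (236, array([631. ,  -6.1]), 55.5, 24.6, 89.66, array([ 9.3, 13. , 16.8]))
mug (337, array([744.3,   9.2]), 79.9, 97.7, 24.35, array([72.9, 87.8, 92.9]))
screen (543, array([ 643.6, -166.8]), 20.0, 199.8, 5.35, array([126.5, 172.2, 176. ]))
foot (2925, array([ 626.6, -168.5]), 110.0, 179.9, 5.24, array([12.4, 16.2, 19.9]))
(236, 800, 3)
```

View pics/rect0.png

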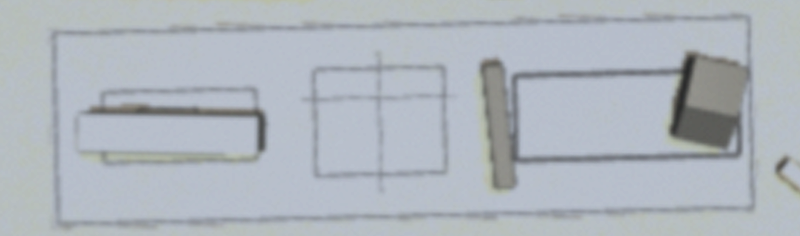

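Only the enclosure and the pull are on the sheet, and the sheet's yaw is about +0.023 rad. I'll write a move planner that tracks the commanded pose.

```bash
cat > plan.py <<'E'
from h import *
import json,os,sys
from scipy.spatial.transform import Slerp
F='cmd.json'
def load():
    if not os.path.exists(F): return np.array([.171,-.523,.206]),R.from_euler('xyz',[np.pi,0,.3158])
    d=json.load(open(F)); return np.array(d['p']),R.from_quat(d['q'])
def down(yaw,tilt=0):  # tilt about world x (then yaw)
    return R.from_euler('z',yaw)*R.from_euler('x',tilt)*R.from_euler('x',np.pi)
def rows(poses,dec=1,commit=True):
    """poses: list of 8 (p,R,g) -> text; commits last pose as commanded"""
    p0,R0=load(); out=[]; last=None
    for p,r,g in poses:
        s=np.round(R0.inv().apply(np.array(p)-p0)*1000,dec)+0.; w=np.round((R0.inv()*r).as_rotvec(),3)+0.
        out.append(' '.join('%g'%x for x in list(s)+list(w)+[g])); last=(s,w)
    p1=p0+R0.apply(last[0]/1000); R1=R0*R.from_rotvec(last[1])
    if commit: json.dump({'p':p1.tolist(),'q':R1.as_quat().tolist()},open(F,'w'))
    print('; '.join(out))
def line(p,r,g,n=8,hold=0):
    """straight line from commanded to p,r in n-hold rows then hold; g scalar or (g_move,g_hold)"""
    p0,R0=load(); gm,gh=(g if isinstance(g,tuple) else (g,g))
    sl=Slerp([0,1],R.concatenate([R0,r])); m=n-hold; out=[]
    for i in range(n):
        t=min(1,(i+1)/m); out.append((p0+(np.array(p)-p0)*t,sl(t),gm if i<m else gh))
    L=np.linalg.norm(np.array(p)-p0)*1000/m; A=(R0.inv()*r).magnitude()/m
    if L>40 or A>.12: print('WARN speed',L,A)
    rows(out)
def st():
    o=obs(); p0,R0=load(); Rm=R.from_euler('xyz',o['ee_rot'])
    print('t',o['time'],'tcp',o['tool_pos'],'res mm',np.round((np.array(o['tool_pos'])-p0)*1000,1),'rot',np.round((R0.inv()*Rm).as_rotvec(),3),'F',np.round(o['wrist_force'],1),'T',np.round(o['wrist_torque'],2),'w',o['width'],'q',np.round(o['joint_positions'],2))
E
python3 - <<'E'
from plan import *
rn=down(-.2225)
line([.34,-.40,.20],rn,0)
line([.476,-.270,.12],rn,0)
line([.476,-.270,.05],rn,0,hold=4)
E
```

```text
24.9 -8.1 0.7 0 0 0.067 0; 49.7 -16.1 1.5 0 0 0.135 0; 74.6 -24.2 2.2 0 0 0.202 0; 99.4 -32.2 3 0 0 0.269 0; 124.3 -40.3 3.7 0 0 0.336 0; 149.1 -48.3 4.5 0 0 0.404 0; 174 -56.4 5.2 0 0 0.471 0; 198.8 -64.4 6 0 0 0.538 0
13 -19.6 10 0 0 0 0; 26 -39.2 20 0 0 0 0; 39 -58.8 30 0 0 0 0; 52 -78.4 40 0 0 0 0; 65 -98 50 0 0 0 0; 78 -117.6 60 0 0 0 0; 91 -137.2 70 0 0 0 0; 104 -156.8 80 0 0 0 0
0 0 17.5 0 0 0 0; 0 0 35 0 0 0 0; 0 0 52.5 0 0 0 0; 0 0 70 0 0 0 0; 0 0 70 0 0 0 0; 0 0 70 0 0 0 0; 0 0 70 0 0 0 0; 0 0 70 0 0 0 0
```

```bash
rm cmd.json; sed -i 's/dec=1/dec=0/; s/as_rotvec(),3)+0/as_rotvec(),2)+0/' plan.py
python3 - <<'E'
from plan import *
rn=down(-.2225)
line([.34,-.40,.20],rn,0)
line([.476,-.270,.12],rn,0)
line([.476,-.270,.05],rn,0,hold=4)
print(load())
E
```

```text
25 -8 1 0 0 0.07 0; 50 -16 1 0 0 0.13 0; 75 -24 2 0 0 0.2 0; 99 -32 3 0 0 0.27 0; 124 -40 4 0 0 0.34 0; 149 -48 4 0 0 0.4 0; 174 -56 5 0 0 0.47 0; 199 -64 6 0 0 0.54 0
13 -20 10 0 0 0 0; 26 -39 20 0 0 0 0; 39 -59 30 0 0 0 0; 52 -79 40 0 0 0 0; 65 -98 50 0 0 0 0; 78 -118 60 0 0 0 0; 90 -138 70 0 0 0 0; 103 -157 80 0 0 0 0
0 0 17 0 0 0 0; 0 0 35 0 0 0 0; 0 0 52 0 0 0 0; 0 0 70 0 0 0 0; 0 0 70 0 0 0 0; 0 0 70 0 0 0 0; 0 0 70 0 0 0 0; 0 0 70 0 0 0 0
(array([ 0.47560957, -0.27018907,  0.05      ]), Rotation.from_matrix(array([[ 9.74972280e-01, -2.22326456e-01,  3.80347140e-17],
                            [-2.22326456e-01, -9.74972280e-01, -1.16408584e-16],
                            [ 6.29634997e-17,  1.05039019e-16, -1.00000000e+00]])))
```

Emit:
{"fn": "carry_out", "kwargs": {
  "deltas": "25 -8 1 0 0 0.07 0; 50 -16 1 0 0 0.13 0; 75 -24 2 0 0 0.2 0; 99 -32 3 0 0 0.27 0; 124 -40 4 0 0 0.34 0; 149 -48 4 0 0 0.4 0; 174 -56 5 0 0 0.47 0; 199 -64 6 0 0 0.54 0"
}}

```text
time: 2.62
tool_pos: [0.341, -0.3994, 0.1997]
ee_rot: [3.141, -0.0, -0.228]
wrist_force: [1.4, -0.3, 0.0]
width: 0.0942
```

Emit:
{"fn": "carry_out", "kwargs": {
  "deltas": "13 -20 10 0 0 0 0; 26 -39 20 0 0 0 0; 39 -59 30 0 0 0 0; 52 -79 40 0 0 0 0; 65 -98 50 0 0 0 0; 78 -118 60 0 0 0 0; 90 -138 70 0 0 0 0; 103 -157 80 0 0 0 0"
}}

```text
time: 3.28
tool_pos: [0.4761, -0.269, 0.1191]
ee_rot: [3.141, -0.0, -0.224]
wrist_force: [0.3, -0.1, -0.7]
width: 0.0942
```

Run:
```python
from plan import *
import meas
st()
s=snap('wrist','w1.png'); W=cloud(s)
for zr in [(.012,.06),(.037,.06)]: print(meas.rect(W,(.40,.54),(-.32,-.20),zr))
print([(c2w(s,x['at']).round(3),x['p']) for x in robot.place_of(s,'enclosure')])
s=snap('top'); W=cloud(s)
print(meas.rect(W,(.40,.54),(-.32,-.20),(.012,.06)))
```

```text
t 3.2833 tcp [0.4761, -0.269, 0.1191] res mm [ 0.5  1.2 69.1] rot [-0.  0. -0.] F [ 0.3 -0.1 -0.7] T [ 0.    0.01 -0.01] w 0.0942 q [-0.62  0.11  1.51 -0.    1.51  1.18]
(4530, array([ 475.1, -269.4]), 46.0, 71.6, 77.19, array([26.2, 41.2, 42.8]))
(3540, array([ 483. , -271.2]), 46.1, 55.5, 77.04, array([39.3, 41.5, 43. ]))
[(array([ 0.477, -0.268,  0.003]), 0.73), (array([ 0.464, -0.205,  0.001]), 0.4)]
(8, array([ 442.9, -254.4]), 14.1, 2.3, 75.28, array([24.1, 26.9, 29.1]))
```

View pics/w1.png

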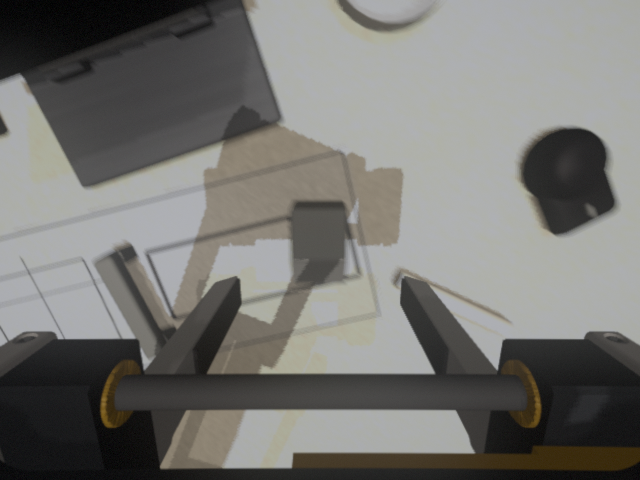

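The wrist view shows the enclosure squarely between the fingers at about (318,240). I'll descend, grip and lift it.

Run:
```python
from plan import *
rn=down(-.225)
line([.479,-.270,.008],rn,0,hold=4)
line([.479,-.270,.008],rn,.9,hold=7)
line([.479,-.270,.15],rn,.9,hold=3)
```

```text
1 0 10 0 0 0 0; 2 0 21 0 0 0 0; 2 -1 31 0 0 0 0; 3 -1 42 0 0 0 0; 3 -1 42 0 0 0 0; 3 -1 42 0 0 0 0; 3 -1 42 0 0 0 0; 3 -1 42 0 0 0 0
0 0 0 0 0 0 0.9; 0 0 0 0 0 0 0.9; 0 0 0 0 0 0 0.9; 0 0 0 0 0 0 0.9; 0 0 0 0 0 0 0.9; 0 0 0 0 0 0 0.9; 0 0 0 0 0 0 0.9; 0 0 0 0 0 0 0.9
0 0 -28 0 0 0 0.9; 0 0 -57 0 0 0 0.9; 0 0 -85 0 0 0 0.9; 0 0 -114 0 0 0 0.9; 0 0 -142 0 0 0 0.9; 0 0 -142 0 0 0 0.9; 0 0 -142 0 0 0 0.9; 0 0 -142 0 0 0 0.9
```

Emit:
{"fn": "carry_out", "kwargs": {
  "deltas": "0 0 17 0 0 0 0; 0 0 35 0 0 0 0; 0 0 52 0 0 0 0; 0 0 70 0 0 0 0; 0 0 70 0 0 0 0; 0 0 70 0 0 0 0; 0 0 70 0 0 0 0; 0 0 70 0 0 0 0"
}}

```text
time: 4.1
tool_pos: [0.4762, -0.2712, 0.0515]
ee_rot: [3.14, -0.003, -0.225]
wrist_force: [-0.5, -0.0, 0.1]
width: 0.0939
```

Emit:
{"fn": "carry_out", "kwargs": {
  "deltas": "1 0 10 0 0 0 0; 2 0 21 0 0 0 0; 2 -1 31 0 0 0 0; 3 -1 42 0 0 0 0; 3 -1 42 0 0 0 0; 3 -1 42 0 0 0 0; 3 -1 42 0 0 0 0; 3 -1 42 0 0 0 0"
}}

```text
time: 4.77
tool_pos: [0.479, -0.27, 0.008]
ee_rot: [3.141, -0.001, -0.224]
wrist_force: [-0.2, -0.6, -0.1]
width: 0.0941
```

Emit:
{"fn": "carry_out", "kwargs": {
  "deltas": "0 0 0 0 0 0 0.9; 0 0 0 0 0 0 0.9; 0 0 0 0 0 0 0.9; 0 0 0 0 0 0 0.9; 0 0 0 0 0 0 0.9; 0 0 0 0 0 0 0.9; 0 0 0 0 0 0 0.9; 0 0 0 0 0 0 0.9"
}}

```text
time: 5.43
tool_pos: [0.4786, -0.2698, 0.0075]
ee_rot: [3.141, -0.0, -0.224]
wrist_force: [0.7, 0.2, -0.3]
width: 0.0457
```

Emit:
{"fn": "carry_out", "kwargs": {
  "deltas": "0 0 -28 0 0 0 0.9; 0 0 -57 0 0 0 0.9; 0 0 -85 0 0 0 0.9; 0 0 -114 0 0 0 0.9; 0 0 -142 0 0 0 0.9; 0 0 -142 0 0 0 0.9; 0 0 -142 0 0 0 0.9; 0 0 -142 0 0 0 0.9"
}}

```text
time: 6.1
tool_pos: [0.478, -0.2693, 0.1481]
ee_rot: [-3.141, 0.002, -0.224]
wrist_force: [0.1, 0.2, -1.3]
width: 0.0456
```

Run:
```python
from plan import *
st()
rt=down(-.02)
line([.50,-.05,.16],rt,.9)
line([.642,.12,.14],rt,.9)
line([.642,.12,.016],rt,.9,hold=3)
```

```text
t 6.1 tcp [0.478, -0.2693, 0.1481] res mm [-0.8  0.6 -1.9] rot [ 0.001 -0.002  0.   ] F [ 0.1  0.2 -1.3] T [0.   0.03 0.01] w 0.0456 q [-0.62  0.1   1.47 -0.    1.57  1.18]
-4 -27 -1 0 0 -0.03 0.9; -7 -55 -3 0 0 -0.05 0.9; -11 -82 -4 0 0 -0.08 0.9; -14 -110 -5 0 0 -0.1 0.9; -18 -137 -6 0 0 -0.13 0.9; -21 -164 -8 0 0 -0.15 0.9; -25 -192 -9 0 0 -0.18 0.9; -28 -219 -10 0 0 -0.2 0.9
17 -22 3 0 0 0 0.9; 34 -43 5 0 0 0 0.9; 52 -65 7 0 0 0 0.9; 69 -87 10 0 0 0 0.9; 86 -108 12 0 0 0 0.9; 103 -130 15 0 0 0 0.9; 120 -152 17 0 0 0 0.9; 138 -174 20 0 0 0 0.9
0 0 25 0 0 0 0.9; 0 0 50 0 0 0 0.9; 0 0 74 0 0 0 0.9; 0 0 99 0 0 0 0.9; 0 0 124 0 0 0 0.9; 0 0 124 0 0 0 0.9; 0 0 124 0 0 0 0.9; 0 0 124 0 0 0 0.9
```

Emit:
{"fn": "carry_out", "kwargs": {
  "deltas": "-4 -27 -1 0 0 -0.03 0.9; -7 -55 -3 0 0 -0.05 0.9; -11 -82 -4 0 0 -0.08 0.9; -14 -110 -5 0 0 -0.1 0.9; -18 -137 -6 0 0 -0.13 0.9; -21 -164 -8 0 0 -0.15 0.9; -25 -192 -9 0 0 -0.18 0.9; -28 -219 -10 0 0 -0.2 0.9"
}}

```text
time: 6.77
tool_pos: [0.4984, -0.0482, 0.1566]
ee_rot: [-3.141, 0.005, -0.023]
wrist_force: [1.0, 0.4, -1.5]
width: 0.046
```

Emit:
{"fn": "carry_out", "kwargs": {
  "deltas": "17 -22 3 0 0 0 0.9; 34 -43 5 0 0 0 0.9; 52 -65 7 0 0 0 0.9; 69 -87 10 0 0 0 0.9; 86 -108 12 0 0 0 0.9; 103 -130 15 0 0 0 0.9; 120 -152 17 0 0 0 0.9; 138 -174 20 0 0 0 0.9"
}}

```text
time: 7.43
tool_pos: [0.6413, 0.1217, 0.1359]
ee_rot: [3.141, 0.006, -0.024]
wrist_force: [0.3, 0.1, -0.2]
width: 0.0456
```

Emit:
{"fn": "carry_out", "kwargs": {
  "deltas": "0 0 25 0 0 0 0.9; 0 0 50 0 0 0 0.9; 0 0 74 0 0 0 0.9; 0 0 99 0 0 0 0.9; 0 0 124 0 0 0 0.9; 0 0 124 0 0 0 0.9; 0 0 124 0 0 0 0.9; 0 0 124 0 0 0 0.9"
}}

```text
time: 8.1
tool_pos: [0.6407, 0.1205, 0.0134]
ee_rot: [3.141, 0.004, -0.024]
wrist_force: [0.6, 0.2, -0.5]
width: 0.0455
```

Run:
```python
from plan import *
st()
snap('scene','s2.png')
p,r=load()
line(p,r,.25,hold=7)
p[2]=.15
line(p,r,.25,hold=3)
rn=down(.111)
line([.455,-.05,.15],rn,.3)
```

```text
t 8.1 tcp [0.6407, 0.1205, 0.0134] res mm [-1.6  0.  -2.6] rot [-0.001 -0.004 -0.   ] F [ 0.6  0.2 -0.5] T [ 0.01 -0.01  0.06] w 0.0455 q [ 0.1   0.42  1.36 -0.    1.37  1.69]
0 0 0 0 0 0 0.25; 0 0 0 0 0 0 0.25; 0 0 0 0 0 0 0.25; 0 0 0 0 0 0 0.25; 0 0 0 0 0 0 0.25; 0 0 0 0 0 0 0.25; 0 0 0 0 0 0 0.25; 0 0 0 0 0 0 0.25
0 0 -27 0 0 0 0.25; 0 0 -54 0 0 0 0.25; 0 0 -80 0 0 0 0.25; 0 0 -107 0 0 0 0.25; 0 0 -134 0 0 0 0.25; 0 0 -134 0 0 0 0.25; 0 0 -134 0 0 0 0.25; 0 0 -134 0 0 0 0.25
-23 22 0 0 0 -0.02 0.3; -46 44 0 0 0 -0.03 0.3; -69 66 0 0 0 -0.05 0.3; -92 87 0 0 0 -0.07 0.3; -114 109 0 0 0 -0.08 0.3; -137 131 0 0 0 -0.1 0.3; -160 153 0 0 0 -0.12 0.3; -183 175 0 0 0 -0.14 0.3
```

View pics/s2.png

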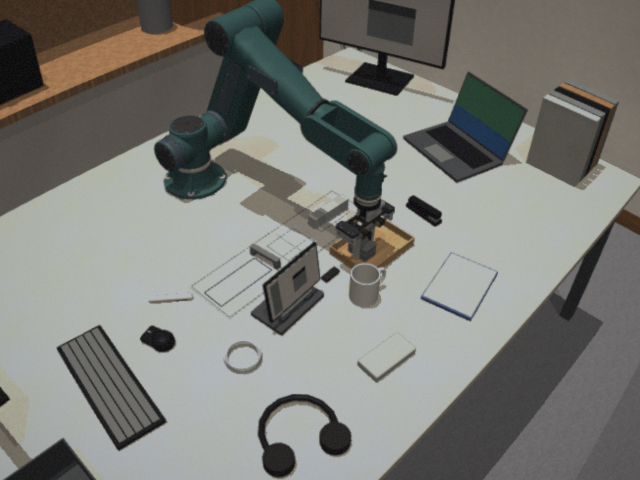

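The scene picture shows the enclosure held inside the tray at about (365,245). I'll release it.

Emit:
{"fn": "carry_out", "kwargs": {
  "deltas": "0 0 0 0 0 0 0.25; 0 0 0 0 0 0 0.25; 0 0 0 0 0 0 0.25; 0 0 0 0 0 0 0.25; 0 0 0 0 0 0 0.25; 0 0 0 0 0 0 0.25; 0 0 0 0 0 0 0.25; 0 0 0 0 0 0 0.25"
}}

```text
time: 8.82
tool_pos: [0.6422, 0.1206, 0.0155]
ee_rot: [3.142, -0.0, -0.024]
wrist_force: [-0.3, 0.6, -0.4]
width: 0.0703
```

Emit:
{"fn": "carry_out", "kwargs": {
  "deltas": "0 0 -27 0 0 0 0.25; 0 0 -54 0 0 0 0.25; 0 0 -80 0 0 0 0.25; 0 0 -107 0 0 0 0.25; 0 0 -134 0 0 0 0.25; 0 0 -134 0 0 0 0.25; 0 0 -134 0 0 0 0.25; 0 0 -134 0 0 0 0.25"
}}

```text
time: 9.48
tool_pos: [0.6416, 0.1206, 0.1483]
ee_rot: [3.141, 0.002, -0.024]
wrist_force: [-0.3, -1.2, 0.4]
width: 0.0707
```

Emit:
{"fn": "carry_out", "kwargs": {
  "deltas": "-23 22 0 0 0 -0.02 0.3; -46 44 0 0 0 -0.03 0.3; -69 66 0 0 0 -0.05 0.3; -92 87 0 0 0 -0.07 0.3; -114 109 0 0 0 -0.08 0.3; -137 131 0 0 0 -0.1 0.3; -160 153 0 0 0 -0.12 0.3; -183 175 0 0 0 -0.14 0.3"
}}

```text
time: 10.15
tool_pos: [0.4523, -0.0503, 0.1467]
ee_rot: [-3.14, 0.005, 0.117]
wrist_force: [1.1, -0.7, 1.3]
width: 0.0659
```

Run:
```python
from plan import *
import meas
st()
s=snap('wrist','w3.png'); W=cloud(s)
print('pull',meas.rect(W,(.38,.54),(-.16,-.04),(.027,.05)))
s=snap('top','t3.png'); W=cloud(s)
print('encl',meas.rect(W,(.58,.71),(.08,.16),(.036,.06)))
```

```text
t 10.15 tcp [0.4523, -0.0503, 0.1467] res mm [-2.8 -0.3 -3.3] rot [ 0.001 -0.005 -0.001] F [ 1.1 -0.7  1.3] T [-0.01 -0.01 -0.02] w 0.0659 q [-0.24 -0.1   1.68 -0.    1.57  1.22]
pull (2178, array([456.3, -94. ]), 103.7, 18.3, 5.99, array([31.8, 34.3, 35.5]))
encl (539, array([639. , 120.2]), 46.2, 68.1, 88.55, array([38.5, 45.8, 49.8]))
```

View pics/w3.png

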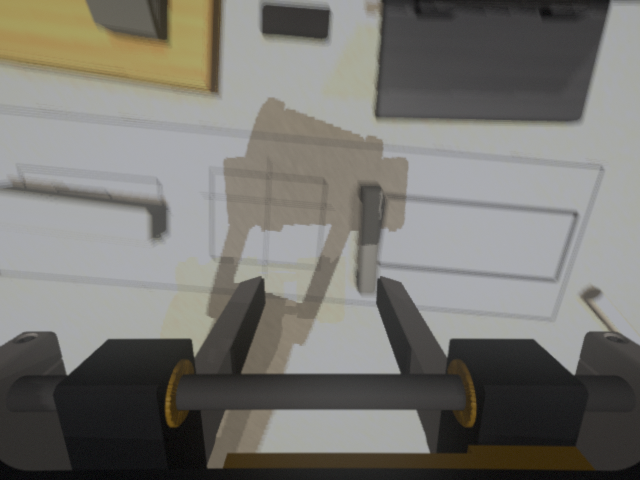

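View pics/t3.png

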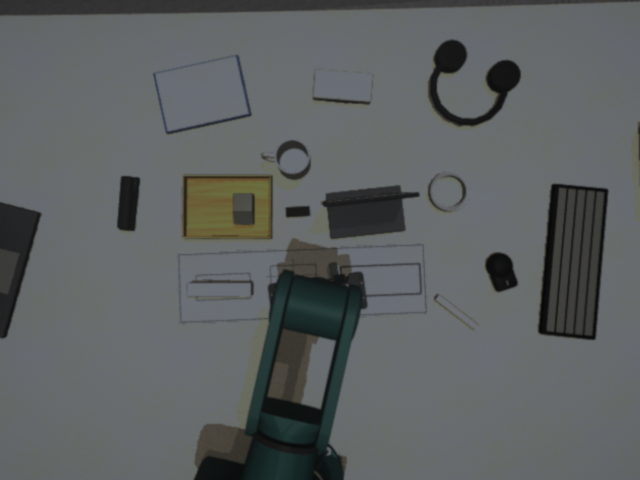

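The enclosure sits in the tray, at (243,208) in the top view. The pull is at (370,240) in the wrist view, so I'll fetch it next.

Run:
```python
from plan import *
rn=down(.105)
line([.456,-.094,.06],rn,.3)
line([.456,-.094,.010],rn,.3,hold=4)
line([.456,-.094,.010],rn,1,hold=7)
line([.456,-.094,.15],rn,1,hold=3)
```

```text
-1 5 11 0 0 0 0.3; -1 11 22 0 0 0 0.3; -2 16 34 0 0 0 0.3; -2 22 45 0 0 0.01 0.3; -3 27 56 0 0 0.01 0.3; -3 33 67 0 0 0.01 0.3; -4 38 79 0 0 0.01 0.3; -4 44 90 0 0 0.01 0.3
0 0 12 0 0 0 0.3; 0 0 25 0 0 0 0.3; 0 0 37 0 0 0 0.3; 0 0 50 0 0 0 0.3; 0 0 50 0 0 0 0.3; 0 0 50 0 0 0 0.3; 0 0 50 0 0 0 0.3; 0 0 50 0 0 0 0.3
0 0 0 0 0 0 1; 0 0 0 0 0 0 1; 0 0 0 0 0 0 1; 0 0 0 0 0 0 1; 0 0 0 0 0 0 1; 0 0 0 0 0 0 1; 0 0 0 0 0 0 1; 0 0 0 0 0 0 1
0 0 -28 0 0 0 1; 0 0 -56 0 0 0 1; 0 0 -84 0 0 0 1; 0 0 -112 0 0 0 1; 0 0 -140 0 0 0 1; 0 0 -140 0 0 0 1; 0 0 -140 0 0 0 1; 0 0 -140 0 0 0 1
```

Emit:
{"fn": "carry_out", "kwargs": {
  "deltas": "-1 5 11 0 0 0 0.3; -1 11 22 0 0 0 0.3; -2 16 34 0 0 0 0.3; -2 22 45 0 0 0.01 0.3; -3 27 56 0 0 0.01 0.3; -3 33 67 0 0 0.01 0.3; -4 38 79 0 0 0.01 0.3; -4 44 90 0 0 0.01 0.3"
}}

```text
time: 10.92
tool_pos: [0.4558, -0.0943, 0.0578]
ee_rot: [-3.141, 0.001, 0.106]
wrist_force: [0.4, -0.9, -0.8]
width: 0.0657
```

Emit:
{"fn": "carry_out", "kwargs": {
  "deltas": "0 0 12 0 0 0 0.3; 0 0 25 0 0 0 0.3; 0 0 37 0 0 0 0.3; 0 0 50 0 0 0 0.3; 0 0 50 0 0 0 0.3; 0 0 50 0 0 0 0.3; 0 0 50 0 0 0 0.3; 0 0 50 0 0 0 0.3"
}}

```text
time: 11.58
tool_pos: [0.4569, -0.0944, 0.0104]
ee_rot: [3.141, -0.002, 0.106]
wrist_force: [0.6, 0.4, 1.2]
width: 0.0659
```

Emit:
{"fn": "carry_out", "kwargs": {
  "deltas": "0 0 0 0 0 0 1; 0 0 0 0 0 0 1; 0 0 0 0 0 0 1; 0 0 0 0 0 0 1; 0 0 0 0 0 0 1; 0 0 0 0 0 0 1; 0 0 0 0 0 0 1; 0 0 0 0 0 0 1"
}}

```text
time: 12.25
tool_pos: [0.456, -0.094, 0.0094]
ee_rot: [-3.142, 0.0, 0.106]
wrist_force: [-0.0, -0.2, -0.4]
width: 0.0175
```

Emit:
{"fn": "carry_out", "kwargs": {
  "deltas": "0 0 -28 0 0 0 1; 0 0 -56 0 0 0 1; 0 0 -84 0 0 0 1; 0 0 -112 0 0 0 1; 0 0 -140 0 0 0 1; 0 0 -140 0 0 0 1; 0 0 -140 0 0 0 1; 0 0 -140 0 0 0 1"
}}

```text
time: 12.92
tool_pos: [0.4554, -0.0938, 0.1482]
ee_rot: [-3.141, 0.002, 0.106]
wrist_force: [-0.5, 0.6, -1.2]
width: 0.0177
```

Run:
```python
from plan import *
st()
rt=down(-.02)
line([.56,.14,.16],rt,1)
line([.642,.215,.10],rt,1)
line([.642,.215,.018],rt,1,hold=3)
```

```text
t 12.9167 tcp [0.4554, -0.0938, 0.1482] res mm [-0.8  0.4 -1.8] rot [ 0.001 -0.002  0.   ] F [-0.5  0.6 -1.2] T [ 0.04 -0.03 -0.  ] w 0.0177 q [-0.33 -0.08  1.66 -0.    1.57  1.14]
16 -28 -1 0 0 0.02 1; 32 -55 -3 0 0 0.03 1; 48 -83 -4 0 0 0.05 1; 64 -111 -5 0 0 0.06 1; 80 -139 -6 0 0 0.08 1; 96 -166 -8 0 0 0.09 1; 112 -194 -9 0 0 0.11 1; 128 -222 -10 0 0 0.13 1
10 -10 7 0 0 0 1; 20 -19 15 0 0 0 1; 30 -29 22 0 0 0 1; 40 -38 30 0 0 0 1; 50 -48 37 0 0 0 1; 60 -58 45 0 0 0 1; 70 -67 52 0 0 0 1; 80 -77 60 0 0 0 1
0 0 16 0 0 0 1; 0 0 33 0 0 0 1; 0 0 49 0 0 0 1; 0 0 66 0 0 0 1; 0 0 82 0 0 0 1; 0 0 82 0 0 0 1; 0 0 82 0 0 0 1; 0 0 82 0 0 0 1
```

Emit:
{"fn": "carry_out", "kwargs": {
  "deltas": "16 -28 -1 0 0 0.02 1; 32 -55 -3 0 0 0.03 1; 48 -83 -4 0 0 0.05 1; 64 -111 -5 0 0 0.06 1; 80 -139 -6 0 0 0.08 1; 96 -166 -8 0 0 0.09 1; 112 -194 -9 0 0 0.11 1; 128 -222 -10 0 0 0.13 1"
}}

```text
time: 13.58
tool_pos: [0.5589, 0.1415, 0.1564]
ee_rot: [3.14, 0.005, -0.025]
wrist_force: [-0.0, -0.4, -1.3]
width: 0.0178
```

Emit:
{"fn": "carry_out", "kwargs": {
  "deltas": "10 -10 7 0 0 0 1; 20 -19 15 0 0 0 1; 30 -29 22 0 0 0 1; 40 -38 30 0 0 0 1; 50 -48 37 0 0 0 1; 60 -58 45 0 0 0 1; 70 -67 52 0 0 0 1; 80 -77 60 0 0 0 1"
}}

```text
time: 14.25
tool_pos: [0.6406, 0.2152, 0.0956]
ee_rot: [3.14, 0.005, -0.024]
wrist_force: [0.9, -0.1, 0.2]
width: 0.0177
```

Emit:
{"fn": "carry_out", "kwargs": {
  "deltas": "0 0 16 0 0 0 1; 0 0 33 0 0 0 1; 0 0 49 0 0 0 1; 0 0 66 0 0 0 1; 0 0 82 0 0 0 1; 0 0 82 0 0 0 1; 0 0 82 0 0 0 1; 0 0 82 0 0 0 1"
}}

```text
time: 14.92
tool_pos: [0.6404, 0.2149, 0.0153]
ee_rot: [3.14, 0.004, -0.024]
wrist_force: [-0.1, 0.3, -0.7]
width: 0.0178
```

Run:
```python
from plan import *
st()
snap('scene','s4.png')
p,r=load()
line(p,r,.6,hold=7)
p[2]=.18
line(p,r,.6,hold=2)
```

```text
t 14.9167 tcp [0.6404, 0.2149, 0.0153] res mm [-1.5 -0.2 -2.7] rot [-0.001 -0.004  0.   ] F [-0.1  0.3 -0.7] T [ 0.05 -0.01 -0.01] w 0.0178 q [ 0.24  0.46  1.29 -0.    1.4   1.84]
0 0 0 0 0 0 0.6; 0 0 0 0 0 0 0.6; 0 0 0 0 0 0 0.6; 0 0 0 0 0 0 0.6; 0 0 0 0 0 0 0.6; 0 0 0 0 0 0 0.6; 0 0 0 0 0 0 0.6; 0 0 0 0 0 0 0.6
0 0 -27 0 0 0 0.6; 0 0 -54 0 0 0 0.6; 0 0 -81 0 0 0 0.6; 0 0 -108 0 0 0 0.6; 0 0 -135 0 0 0 0.6; 0 0 -162 0 0 0 0.6; 0 0 -162 0 0 0 0.6; 0 0 -162 0 0 0 0.6
```

View pics/s4.png

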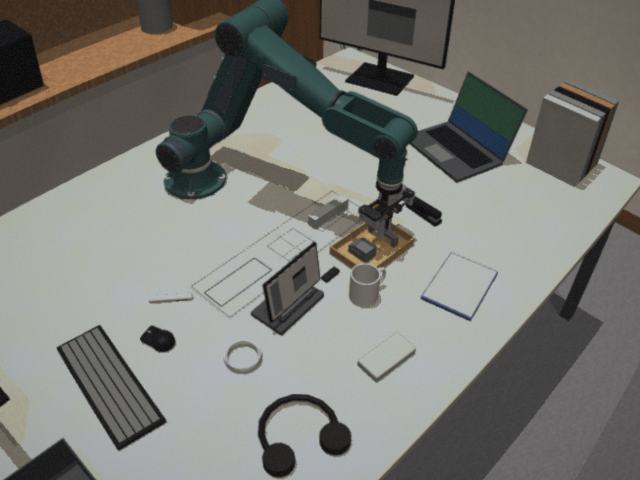

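Emit:
{"fn": "carry_out", "kwargs": {
  "deltas": "0 0 0 0 0 0 0.6; 0 0 0 0 0 0 0.6; 0 0 0 0 0 0 0.6; 0 0 0 0 0 0 0.6; 0 0 0 0 0 0 0.6; 0 0 0 0 0 0 0.6; 0 0 0 0 0 0 0.6; 0 0 0 0 0 0 0.6"
}}

```text
time: 15.63
tool_pos: [0.6418, 0.2153, 0.0175]
ee_rot: [3.142, -0.0, -0.024]
wrist_force: [-0.0, 0.1, 1.0]
width: 0.0375
```

Emit:
{"fn": "carry_out", "kwargs": {
  "deltas": "0 0 -27 0 0 0 0.6; 0 0 -54 0 0 0 0.6; 0 0 -81 0 0 0 0.6; 0 0 -108 0 0 0 0.6; 0 0 -135 0 0 0 0.6; 0 0 -162 0 0 0 0.6; 0 0 -162 0 0 0 0.6; 0 0 -162 0 0 0 0.6"
}}

```text
time: 16.3
tool_pos: [0.6429, 0.2156, 0.1822]
ee_rot: [-3.14, -0.005, -0.024]
wrist_force: [-0.1, 0.3, -0.5]
width: 0.0375
```

The pull is released in the tray. Next I'll turn the tool so the jaws lie across the bar's width, and look from above.

Run:
```python
from plan import *
line([.55,.20,.20],down(.78),.2)
line([.45,.18,.20],down(np.pi/2-.02),.2)
print(load()[0])
```

```text
-11 2 -3 0 0 -0.1 0.2; -23 4 -5 0 0 -0.2 0.2; -34 6 -8 0 0 -0.3 0.2; -46 9 -10 0 0 -0.4 0.2; -57 11 -13 0 0 -0.5 0.2; -69 13 -15 0 0 -0.6 0.2; -80 15 -18 0 0 -0.7 0.2; -92 17 -20 0 0 -0.8 0.2
-11 -7 0 0 0 -0.1 0.2; -21 -14 0 0 0 -0.19 0.2; -32 -21 0 0 0 -0.29 0.2; -43 -28 0 0 0 -0.39 0.2; -53 -34 0 0 0 -0.48 0.2; -64 -41 0 0 0 -0.58 0.2; -75 -48 0 0 0 -0.68 0.2; -85 -55 0 0 0 -0.77 0.2
[0.45034851 0.18007125 0.2       ]
```

Emit:
{"fn": "carry_out", "kwargs": {
  "deltas": "-11 2 -3 0 0 -0.1 0.2; -23 4 -5 0 0 -0.2 0.2; -34 6 -8 0 0 -0.3 0.2; -46 9 -10 0 0 -0.4 0.2; -57 11 -13 0 0 -0.5 0.2; -69 13 -15 0 0 -0.6 0.2; -80 15 -18 0 0 -0.7 0.2; -92 17 -20 0 0 -0.8 0.2"
}}

```text
time: 16.97
tool_pos: [0.5478, 0.2001, 0.1967]
ee_rot: [-3.139, 0.004, 0.781]
wrist_force: [-0.3, 1.0, 0.5]
width: 0.0753
```

Emit:
{"fn": "carry_out", "kwargs": {
  "deltas": "-11 -7 0 0 0 -0.1 0.2; -21 -14 0 0 0 -0.19 0.2; -32 -21 0 0 0 -0.29 0.2; -43 -28 0 0 0 -0.39 0.2; -53 -34 0 0 0 -0.48 0.2; -64 -41 0 0 0 -0.58 0.2; -75 -48 0 0 0 -0.68 0.2; -85 -55 0 0 0 -0.77 0.2"
}}

```text
time: 17.63
tool_pos: [0.4484, 0.1797, 0.1968]
ee_rot: [-3.137, 0.001, 1.55]
wrist_force: [-0.6, 0.1, -0.0]
width: 0.0753
```

Run:
```python
from plan import *
import meas
st()
s=snap('wrist','w5.png'); W=cloud(s)
print('bar',meas.rect(W,(.38,.54),(.08,.28),(.034,.05)))
print('desk',np.nanmedian(W[(abs(W[...,2])<.008)&(W[...,0]<.54)],0))
s=snap('top','t5.png'); W=cloud(s)
print('tray',meas.rect(W,(.58,.71),(.17,.25),(.03,.06)),meas.rect(W,(.58,.71),(.08,.16),(.03,.06)))
```

```text
t 17.6333 tcp [0.4484, 0.1797, 0.1968] res mm [-1.9 -0.4 -3.2] rot [ 0.004 -0.001 -0.005] F [-0.6  0.1 -0. ] T [-0.07 -0.09  0.04] w 0.0753 q [ 0.26 -0.06  1.53 -0.    1.67  0.28]
bar (4240, array([451.1, 178.3]), 149.5, 32.0, 89.02, array([38.2, 39.5, 40.7]))
desk [ 3.25070359e-01  2.29650311e-01 -2.67459907e-04]
tray (358, array([639.9, 214.2]), 18.8, 103.9, 87.84, array([33.9, 39.2, 43.4])) (623, array([637.9, 120.2]), 46.4, 70.2, 88.14, array([32.8, 45.2, 49.9]))
```

View pics/w5.png

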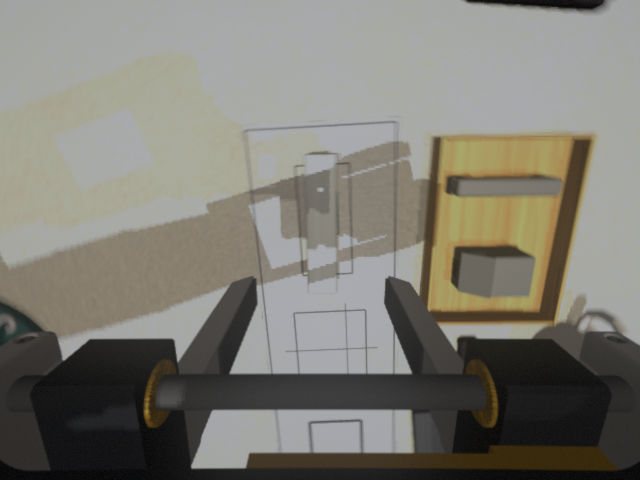

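View pics/t5.png

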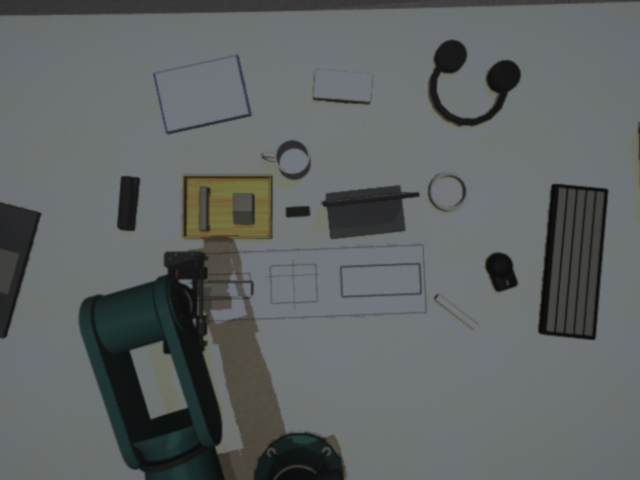

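Both samples lie in the tray, at (203,208) and (243,208) in the top view. The bar's centre is (0.451,0.178) and its yaw is −0.017. I'll tilt the tool and approach the left end.

```bash
cat > bar.py <<'E'
from plan import *
def ori(psi,th): return R.from_euler('z',psi)*R.from_euler('x',th)*R.from_euler('z',np.pi/2)*R.from_euler('x',np.pi)
def pose(E,psi,l,z,th,back=0):
    """TCP pose with grasp point l mm left (bar +y) of E and z mm high"""
    r=ori(psi,th); d=r.apply([0,0,1])
    G=np.array([E[0],E[1],0])+R.from_euler('z',psi).apply([0,l/1000,z/1000])
    return G+d*(.019-back/1000), r
def arc(E,psi,a0,a1,g,n=8,hold=0,dz=0,commit=True):
    """rotate from commanded about E axis bar x by a0..a1 relative to the commanded pose (rad), dz mm bias added at the end"""
    p0,R0=load(); ax=R.from_euler('z',psi).apply([1,0,0]); Ev=np.array([E[0],E[1],0]); out=[]
    m=n-hold
    for i in range(n):
        t=min(1,(i+1)/m); q=R.from_rotvec(ax*(a1-a0)*t)
        out.append((Ev+q.apply(p0-Ev)+[0,0,dz*t/1000],q*R0,g))
    rows(out)
E
python3 - <<'E'
from bar import *
psi=-.0171; c=np.array([.4511,.1783,0]); E=c+R.from_euler('z',psi).apply([0,-.075,0]); print(E)
p,r=pose(E,psi,134,26,-np.pi/4,back=90); print(p); line(p,r,.3)
p,r=pose(E,psi,134,26,-np.pi/4,back=0); print(p); line(p,r,.3,hold=2)
E
```

```text
[0.44981756 0.10331097 0.        ]
[0.45296731 0.28748862 0.07620458]
13 0 15 0 -0.1 0 0.3; 27 0 31 0 -0.2 0 0.3; 40 0 46 0 -0.29 0 0.3; 54 0 62 0 -0.39 0 0.3; 67 0 77 0 -0.49 0 0.3; 81 0 93 0 -0.59 -0.01 0.3; 94 0 108 0 -0.69 -0.01 0.3; 107 0 124 0 -0.79 -0.01 0.3
[0.45187912 0.22385831 0.01256497]
0 0 15 0 0 0 0.3; 0 0 30 0 0 0 0.3; 0 0 45 0 0 0 0.3; 0 0 60 0 0 0 0.3; 0 0 75 0 0 0 0.3; 1 0 90 0 0 0 0.3; 1 0 90 0 0 0 0.3; 1 0 90 0 0 0 0.3
```

Emit:
{"fn": "carry_out", "kwargs": {
  "deltas": "13 0 15 0 -0.1 0 0.3; 27 0 31 0 -0.2 0 0.3; 40 0 46 0 -0.29 0 0.3; 54 0 62 0 -0.39 0 0.3; 67 0 77 0 -0.49 0 0.3; 81 0 93 0 -0.59 -0.01 0.3; 94 0 108 0 -0.69 -0.01 0.3; 107 0 124 0 -0.79 -0.01 0.3"
}}

```text
time: 18.4
tool_pos: [0.4529, 0.2884, 0.0736]
ee_rot: [-3.139, 0.795, 1.556]
wrist_force: [0.7, 0.2, -0.7]
width: 0.0656
```

Run:
```python
from plan import *
o=obs();print(o['tool_pos'],R.from_euler('xyz',o['ee_rot']).as_matrix().round(3).tolist(),o['joint_positions'])
```

```text
[0.4529, 0.2884, 0.0736] [[0.01, 1.0, -0.013], [0.7, -0.016, -0.714], [-0.714, -0.002, -0.7]] [0.7866, 0.5662, 1.2353, -0.5545, 1.9182, 0.7677]
```

Emit:
{"fn": "carry_out", "kwargs": {
  "deltas": "0 0 15 0 0 0 0.3; 0 0 30 0 0 0 0.3; 0 0 45 0 0 0 0.3; 0 0 60 0 0 0 0.3; 0 0 75 0 0 0 0.3; 1 0 90 0 0 0 0.3; 1 0 90 0 0 0 0.3; 1 0 90 0 0 0 0.3"
}}

```text
time: 19.07
tool_pos: [0.4509, 0.2232, 0.0097]
ee_rot: [-3.134, 0.792, 1.559]
wrist_force: [0.4, -0.1, 0.2]
width: 0.0661
```

Emit:
{"fn": "carry_out", "kwargs": {
  "deltas": "0 0 0 0 0 0 0.9; 0 0 0 0 0 0 0.9; 0 0 0 0 0 0 0.9; 0 0 0 0 0 0 0.9; 0 0 0 0 0 0 0.9; 0 0 0 0 0 0 0.9; 0 0 0 0 0 0 0.9; 0 0 0 0 0 0 0.9"
}}

```text
time: 19.73
tool_pos: [0.4513, 0.2244, 0.0117]
ee_rot: [-3.136, 0.79, 1.558]
wrist_force: [-2.0, 2.4, 2.2]
width: 0.0325
```

Run:
```python
from plan import *
import meas
st()
s=snap('scene','s6.png'); W=cloud(s)
s=snap('top','t6.png'); W=cloud(s)
print('bar',meas.rect(W,(.38,.54),(.07,.19),(.034,.05)))
```

```text
t 19.7333 tcp [0.4513, 0.2244, 0.0117] res mm [-0.5  0.6 -0.2] rot [0. 0. 0.] F [-2.   2.4  2.2] T [ 0.29  0.15 -0.3 ] w 0.0325 q [ 0.72  0.54  1.42 -0.56  1.75  0.79]
bar (518, array([450. , 146.8]), 85.9, 30.8, 88.96, array([36.5, 40.3, 44.1]))
```

View pics/s6.png

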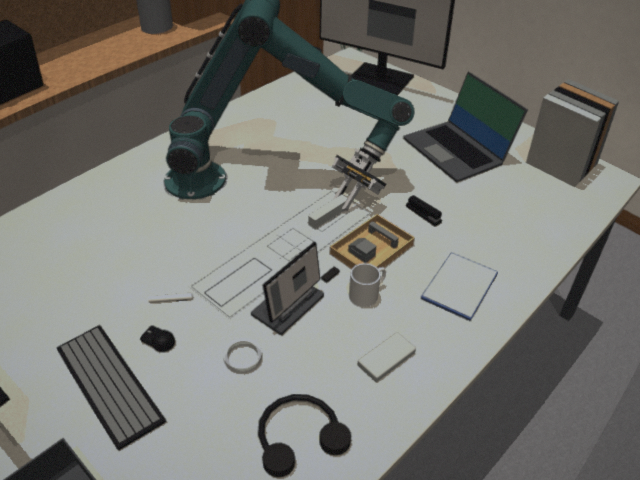

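The bar is gripped near its left end, at (345,200) in the scene view. I'll turn it flat on the paper by about 0.055 rad about its right end so it points at the outline, then measure.

Run:
```python
from bar import *
E=np.array([.4498,.1033,0]); p0,R0=load(); out=[]
for i in range(8):
    t=min(1,(i+1)/6); q=R.from_euler('z',.055*t); out.append((E+q.apply(p0-E),q*R0,.9))
rows(out,dec=1)
```

```text
0 -1.1 0 -0.01 0 -0.01 0.9; 0 -2.2 0 -0.01 0 -0.01 0.9; 0 -3.3 0 -0.02 0 -0.02 0.9; 0 -4.4 0.1 -0.03 0 -0.03 0.9; -0.1 -5.5 0.1 -0.03 0 -0.03 0.9; -0.1 -6.6 0.1 -0.04 0 -0.04 0.9; -0.1 -6.6 0.1 -0.04 0 -0.04 0.9; -0.1 -6.6 0.1 -0.04 0 -0.04 0.9
```

Emit:
{"fn": "carry_out", "kwargs": {
  "deltas": "0 -1.1 0 -0.01 0 -0.01 0.9; 0 -2.2 0 -0.01 0 -0.01 0.9; 0 -3.3 0 -0.02 0 -0.02 0.9; 0 -4.4 0.1 -0.03 0 -0.03 0.9; -0.1 -5.5 0.1 -0.03 0 -0.03 0.9; -0.1 -6.6 0.1 -0.04 0 -0.04 0.9; -0.1 -6.6 0.1 -0.04 0 -0.04 0.9; -0.1 -6.6 0.1 -0.04 0 -0.04 0.9"
}}

```text
time: 20.5
tool_pos: [0.445, 0.2239, 0.0117]
ee_rot: [-3.137, 0.79, 1.615]
wrist_force: [2.4, -0.2, 3.6]
width: 0.0315
```

Run:
```python
from bar import *
import meas
st()
s=snap('top','t7.png'); W=cloud(s)
print('bar',meas.rect(W,(.38,.54),(.07,.19),(.034,.05)))
p0,R0=load(); d=R0.apply([0,0,1]); print('G',p0-.019*d, 'ang',np.arctan2(R0.apply([0,1,0])[1],R0.apply([0,1,0])[0]))
```

```text
t 20.5 tcp [0.445, 0.2239, 0.0117] res mm [-0.2  0.1 -0.3] rot [-0.001 -0.     0.   ] F [ 2.4 -0.2  3.6] T [ 0.09 -0.54  0.41] w 0.0315 q [ 0.74  0.51  1.46 -0.58  1.72  0.77]
bar (516, array([447.9, 147. ]), 32.3, 86.8, 1.9, array([36.5, 40.2, 44. ]))
G [0.44467578 0.23727142 0.0253448 ] ang 0.040563913811834273
```

```bash
sed -i 's/def rows(poses,dec=0,commit=True)/def rows(poses,dec=0,commit=True,rd=2)/; s/as_rotvec(),2)+0/as_rotvec(),rd)+0/' plan.py; sed -i 's/    rows(out)/    rows(out,dec=1,rd=3)/' bar.py
python3 - <<'E'
from bar import *
E=[.4497,.1034]
arc(E,.0406,0,.4,.9,dz=-.5)
E
```

```text
-4.7 0 -3.7 0 0.05 0 0.9; -9.7 0 -7.1 0 0.1 0 0.9; -14.8 -0.1 -10.2 0 0.15 0 0.9; -20 -0.1 -13.1 -0.001 0.2 -0.001 0.9; -25.4 -0.1 -15.7 -0.001 0.25 -0.001 0.9; -30.9 -0.1 -18.1 -0.001 0.3 -0.001 0.9; -36.5 -0.2 -20.2 -0.001 0.35 -0.001 0.9; -42.3 -0.2 -21.9 -0.001 0.4 -0.001 0.9
```

Emit:
{"fn": "carry_out", "kwargs": {
  "deltas": "-4.7 0 -3.7 0 0.05 0 0.9; -9.7 0 -7.1 0 0.1 0 0.9; -14.8 -0.1 -10.2 0 0.15 0 0.9; -20 -0.1 -13.1 -0.001 0.2 -0.001 0.9; -25.4 -0.1 -15.7 -0.001 0.25 -0.001 0.9; -30.9 -0.1 -18.1 -0.001 0.3 -0.001 0.9; -36.5 -0.2 -20.2 -0.001 0.35 -0.001 0.9; -42.3 -0.2 -21.9 -0.001 0.4 -0.001 0.9"
}}

```text
time: 21.22
tool_pos: [0.4448, 0.2104, 0.0564]
ee_rot: [-3.136, 0.386, 1.615]
wrist_force: [0.5, 1.6, -1.0]
width: 0.0317
```

Run:
```python
from bar import *
st()
snap('scene','s8.png')
arc([.4497,.1034],.0406,0,.4,.9,dz=-.5)
```

```text
t 21.2167 tcp [0.4448, 0.2104, 0.0564] res mm [-0.9  0.8 -1. ] rot [ 0.001  0.004 -0.001] F [ 0.5  1.6 -1. ] T [ 0.3  -0.3   0.15] w 0.0317 q [ 0.56  0.2   1.59 -0.33  1.55  0.56]
-4.7 0 -3.6 0 0.05 0 0.9; -9.7 0 -7.1 0 0.1 0 0.9; -14.8 -0.1 -10.2 0 0.15 0 0.9; -20 -0.1 -13.1 -0.001 0.2 -0.001 0.9; -25.4 -0.1 -15.7 -0.001 0.25 -0.001 0.9; -30.9 -0.1 -18.1 -0.001 0.3 -0.001 0.9; -36.5 -0.2 -20.1 -0.001 0.35 -0.001 0.9; -42.3 -0.2 -21.9 -0.001 0.4 -0.001 0.9
```

View pics/s8.png

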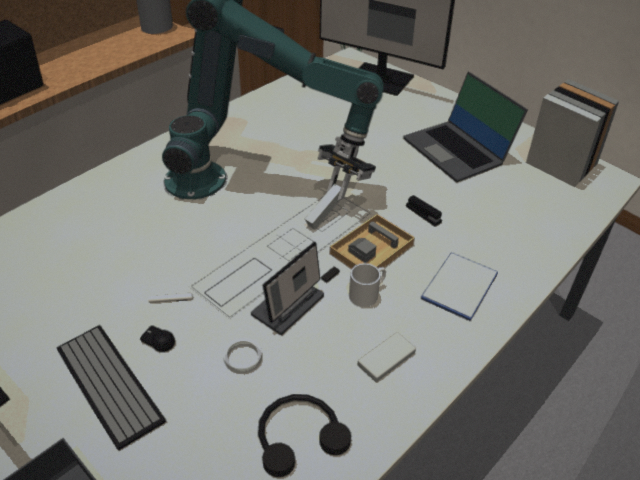

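```bash
rm cmd.json
python3 - <<'E'
# rebuild commanded from measured-exact: replay
from bar import *
import json
E
echo
python3 - <<'E'
import sys; sys.path.insert(0,'.')
from bar import *
import json
# recompute pose after last executed call: known start G etc. invert: start pose of arc call
d=R.from_euler('z',.0406)
E
python3 - <<'E'
from bar import *
o=obs(); Rm=R.from_euler('xyz',o['ee_rot']); R0=Rm*R.from_rotvec([.001,.004,-.001]).inv()
print(R0.as_matrix().round(3))
json.dump({'p':[.4457,.2096,.0574],'q':R0.as_quat().tolist()},open(F,'w'))
st()
arc([.4497,.1034],.0406,0,.4,.9,dz=-1)
E
```

```text
[[-0.037  0.999  0.013]
 [ 0.925  0.039 -0.379]
 [-0.379 -0.002 -0.925]]
t 21.2667 tcp [0.4455, 0.2089, 0.0585] res mm [-0.2 -0.7  1.1] rot [ 0.001  0.004 -0.001] F [-0.7 -2.8 -1.2] T [ 0.04  0.11 -0.16] w 0.032 q [ 0.56  0.2   1.59 -0.33  1.55  0.56]
-4.7 0 -3.6 0 0.05 0 0.9; -9.6 0 -6.9 0 0.1 0 0.9; -14.7 0 -10.1 0 0.15 0 0.9; -19.9 0 -12.9 0 0.2 0 0.9; -25.3 0 -15.5 0 0.25 -0.001 0.9; -30.7 0 -17.8 0 0.3 -0.001 0.9; -36.3 0 -19.8 0 0.35 -0.001 0.9; -42 0 -21.5 0 0.4 -0.001 0.9
```

Emit:
{"fn": "carry_out", "kwargs": {
  "deltas": "-4.7 0 -3.6 0 0.05 0 0.9; -9.6 0 -6.9 0 0.1 0 0.9; -14.7 0 -10.1 0 0.15 0 0.9; -19.9 0 -12.9 0 0.2 0 0.9; -25.3 0 -15.5 0 0.25 -0.001 0.9; -30.7 0 -17.8 0 0.3 -0.001 0.9; -36.3 0 -19.8 0 0.35 -0.001 0.9; -42 0 -21.5 0 0.4 -0.001 0.9"
}}

```text
time: 21.93
tool_pos: [0.4459, 0.1798, 0.093]
ee_rot: [-3.135, -0.014, 1.614]
wrist_force: [-1.2, 1.1, 3.6]
width: 0.0315
```

Run:
```python
from bar import *
for i in range(3):
    st(); snap('scene','s9%d.png'%i)
im=cv2.imread('pics/s90.png')[120:280,240:440]; cv2.imwrite('pics/s9z.png',cv2.resize(im,None,fx=4,fy=3.7,interpolation=cv2.INTER_CUBIC))
```

```text
t 21.9333 tcp [0.4459, 0.1798, 0.093] res mm [-1.1  0.9 -0.2] rot [ 0.004  0.002 -0.003] F [-1.2  1.1  3.6] T [-0.21  0.3  -0.05] w 0.0315 q [ 0.25 -0.02  1.7   0.01  1.46  0.21]
t 21.9833 tcp [0.4466, 0.178, 0.0936] res mm [-0.4 -0.9  0.4] rot [ 0.003  0.002 -0.001] F [ 0.1 -2.3 -2.5] T [-0.32 -0.07  0.02] w 0.0316 q [ 0.25 -0.02  1.7   0.01  1.46  0.21]
t 22.0333 tcp [0.4466, 0.1783, 0.0929] res mm [-0.4 -0.6 -0.3] rot [0.003 0.    0.001] F [0.1 0.5 3.8] T [-0.17 -0.14 -0.01] w 0.0323 q [ 0.25 -0.02  1.7   0.01  1.46  0.21]
```

View pics/s9z.png

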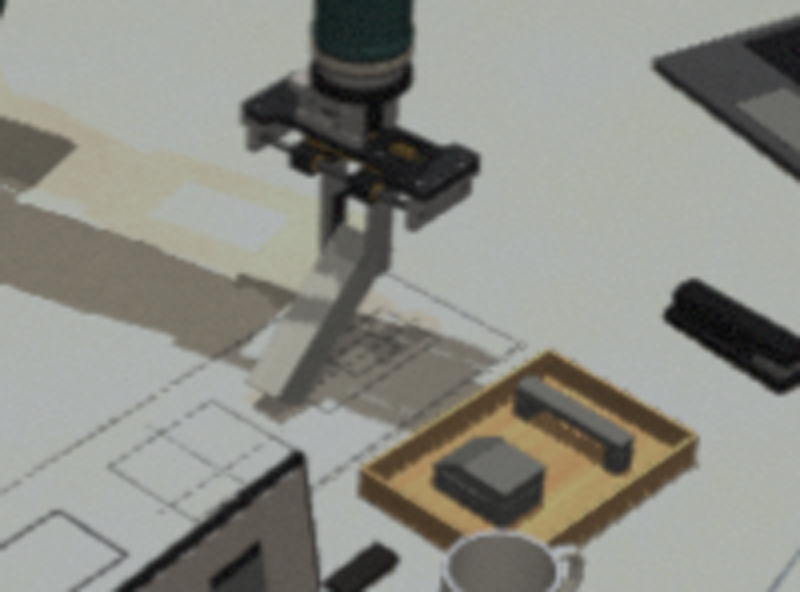

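```bash
cat > edge.py <<'E'
from bar import *
def fitbar(nshots=2,yr=(.06,.22),zr=(.02,.13),xw=.012,psi=.038,E=(.4497,.1034)):
    Ps=[];D=[]
    for i in range(nshots):
        s=robot.snapshot('scene'); W=cloud(s).reshape(-1,3); W=W[~np.isnan(W[:,0])]
        L=R.from_euler('z',-psi).apply(W-np.array([E[0],E[1],0]))
        D.append(L[(abs(L[:,0])<.06)&(L[:,1]>-.08)&(L[:,1]<-.045)&(abs(L[:,2])<.01)])
        m=(abs(L[:,0])<xw)&(L[:,1]>-.06)&(L[:,1]<.17)&(L[:,2]>.012)&(L[:,2]<.16)
        Ps.append(L[m])
    return np.concatenate(Ps),np.concatenate(D)
if __name__=='__main__':
    P,D=fitbar()
    print(len(P),'desk z',D[:,2].mean()*1000,len(D))
    yz=P[:,1:]*1000
    # grid search over phi, y0,z0: residual to the right faces (top face: n.(p-E)=40 ; end face: distance 0)
    from scipy.optimize import least_squares
    def res(v):
        f,y,z=v; n=np.array([-np.sin(f),np.cos(f)]); t=np.array([np.cos(f),np.sin(f)])
        q=yz-[y,z]; a=q@t; b=q@n   # a along bar 0..150, b 0..40
        dtop=np.abs(b-40); dend=np.abs(a); dbot=np.abs(b)
        out=np.minimum(dtop,dend)
        return np.minimum(out,8)
    best=None
    for f0 in np.arange(.2,1.6,.2):
        r=least_squares(res,[f0,0,0],loss='soft_l1')
        if best is None or r.cost<best.cost: best=r
    print('phi,y,z',best.x.round(3),best.cost/len(yz), 'edge over desk mm',best.x[1+1]-D[:,2].mean()*1000)
E
python3 edge.py
```

```text
704 desk z -0.3958327403156958 549
phi,y,z [ 0.786 12.479 13.88 ] 2.4307357333403883 edge over desk mm 14.275385112433579
```

```bash
cat >> edge.py <<'E'
    f=best.x[0]; n=np.array([-np.sin(f),np.cos(f)]); t=np.array([np.cos(f),np.sin(f)])
    a=yz@t; b=yz@n; m=abs(b-np.median(b[abs(b-40)<6]))<4
    print('b',np.median(b[m]),'a pct',np.percentile(a[m],[0,.5,1,2,5]).round(1),np.histogram(a[m],np.arange(-12,20,2)))
E
python3 edge.py
```

```text
707 desk z -0.6360224464470411 556
phi,y,z [ 0.78   9.45  10.966] 2.429159234272484 edge over desk mm 11.602236988475731
b 40.938970041636225 a pct [-3.8 -3.  -2.6 -0.2  4.1] (array([0, 0, 0, 0, 6, 4, 8, 4, 9, 6, 5, 6, 3, 8, 7]), array([-12, -10,  -8,  -6,  -4,  -2,   0,   2,   4,   6,   8,  10,  12,
        14,  16,  18]))
```

By the depth check, the edge is on the paper. I'll continue the arc.

Run:
```python
from bar import *
arc([.4497,.1028],.0406,0,.4,.9,dz=-.5)
```

```text
-4.7 0 -3.7 0 0.05 0 0.9; -9.6 0 -7.1 0 0.1 0 0.9; -14.7 0 -10.3 0 0.15 0 0.9; -19.9 0 -13.2 0 0.2 0 0.9; -25.3 0 -15.9 0 0.25 0 0.9; -30.7 0 -18.3 0 0.3 -0.001 0.9; -36.4 0 -20.4 0 0.35 -0.001 0.9; -42.1 0 -22.3 0 0.4 -0.001 0.9
```

Emit:
{"fn": "carry_out", "kwargs": {
  "deltas": "-4.7 0 -3.7 0 0.05 0 0.9; -9.6 0 -7.1 0 0.1 0 0.9; -14.7 0 -10.3 0 0.15 0 0.9; -19.9 0 -13.2 0 0.2 0 0.9; -25.3 0 -15.9 0 0.25 0 0.9; -30.7 0 -18.3 0 0.3 -0.001 0.9; -36.4 0 -20.4 0 0.35 -0.001 0.9; -42.1 0 -22.3 0 0.4 -0.001 0.9"
}}

```text
time: 22.95
tool_pos: [0.4484, 0.1386, 0.1156]
ee_rot: [-3.137, -0.416, 1.615]
wrist_force: [-2.1, 0.2, 5.7]
width: 0.0316
```

```bash
python3 - <<'E'
from bar import *
st()
s=snap('scene','s10.png')
st()
im=cv2.imread('pics/s10.png')[120:280,240:440]; cv2.imwrite('pics/s10z.png',cv2.resize(im,None,fx=4,fy=3.7,interpolation=cv2.INTER_CUBIC))
E
python3 edge.py
```

```text
t 22.95 tcp [0.4484, 0.1386, 0.1156] res mm [-0.3  2.   0.6] rot [ 0.004  0.005 -0.003] F [-2.1  0.2  5.7] T [0.35 0.58 0.09] w 0.0316 q [-0.13 -0.07  1.77  0.41  1.53 -0.21]
t 23.0 tcp [0.4487, 0.1377, 0.1157] res mm [-0.   1.1  0.7] rot [ 0.004  0.008 -0.001] F [0.2 2.6 8.2] T [1.08 0.44 0.08] w 0.032 q [-0.13 -0.07  1.77  0.41  1.53 -0.21]
594 desk z -0.40663038436652504 565
phi,y,z [ 1.182 14.398 38.438] 1.865265312440669 edge over desk mm 38.84477232722494
b 41.295925956350544 a pct [-2.3  0.8  1.4  3.   7.1] (array([0, 0, 0, 0, 1, 1, 5, 6, 6, 8, 8, 7, 8, 7, 7]), array([-12, -10,  -8,  -6,  -4,  -2,   0,   2,   4,   6,   8,  10,  12,
        14,  16,  18]))
```

View pics/s10z.png

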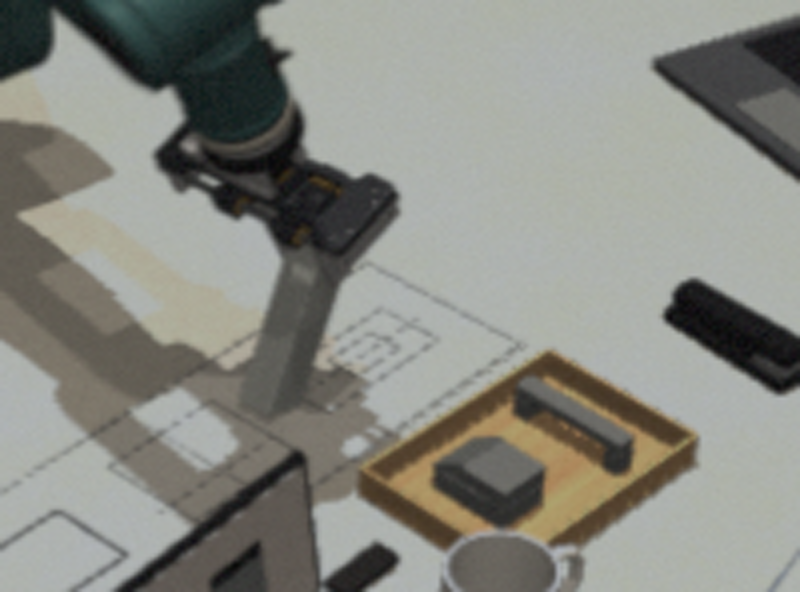

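Bar is at 68° and pressed lightly on its edge. I'll finish the quarter turn.

Run:
```python
from bar import *
arc([.4497,.1025],.0406,0,.385,.9,dz=0,hold=1)
```

```text
-5.2 0 -4.1 0 0.055 0 0.9; -10.5 0 -7.9 0 0.11 0 0.9; -16.1 0 -11.4 0 0.165 0 0.9; -21.9 0 -14.6 0 0.22 0 0.9; -27.8 0 -17.5 0 0.275 0 0.9; -33.9 0 -20.1 0 0.33 -0.001 0.9; -40.1 0 -22.3 0 0.385 -0.001 0.9; -40.1 0 -22.3 0 0.385 -0.001 0.9
```

Emit:
{"fn": "carry_out", "kwargs": {
  "deltas": "-5.2 0 -4.1 0 0.055 0 0.9; -10.5 0 -7.9 0 0.11 0 0.9; -16.1 0 -11.4 0 0.165 0 0.9; -21.9 0 -14.6 0 0.22 0 0.9; -27.8 0 -17.5 0 0.275 0 0.9; -33.9 0 -20.1 0 0.33 -0.001 0.9; -40.1 0 -22.3 0 0.385 -0.001 0.9; -40.1 0 -22.3 0 0.385 -0.001 0.9"
}}

```text
time: 23.77
tool_pos: [0.4509, 0.0923, 0.1209]
ee_rot: [-3.135, -0.807, 1.611]
wrist_force: [-3.2, 0.6, 10.5]
width: 0.0319
```

```bash
python3 - <<'E'
from bar import *
st()
s=snap('scene','s11.png')
st()
im=cv2.imread('pics/s11.png')[120:280,240:440]; cv2.imwrite('pics/s11z.png',cv2.resize(im,None,fx=4,fy=3.7,interpolation=cv2.INTER_CUBIC))
E
python3 edge.py
```

```text
t 23.7667 tcp [0.4509, 0.0923, 0.1209] res mm [0.3 1.3 1.5] rot [0.005 0.01  0.001] F [-3.2  0.6 10.5] T [1.49 0.32 0.42] w 0.0319 q [-0.45  0.08  1.78  0.69  1.71 -0.55]
t 23.8167 tcp [0.4508, 0.0926, 0.1209] res mm [0.2 1.6 1.5] rot [0.005 0.008 0.   ] F [-1.3  0.4 11.1] T [1.3  0.3  0.32] w 0.032 q [-0.45  0.08  1.78  0.69  1.71 -0.54]
222 desk z -0.4204499504632458 549
phi,y,z [ 1.4000e-02 -3.9589e+01 -2.2222e+01] 1.343764051246325 edge over desk mm -21.80171458629408
b 40.027641738369056 a pct [-43.2 -43.2 -43.2 -43.2 -43.1] (array([0, 0, 0, 0, 0, 0, 0, 0, 0, 0, 0, 0, 0, 0, 0]), array([-12, -10,  -8,  -6,  -4,  -2,   0,   2,   4,   6,   8,  10,  12,
        14,  16,  18]))
```

View pics/s11z.png

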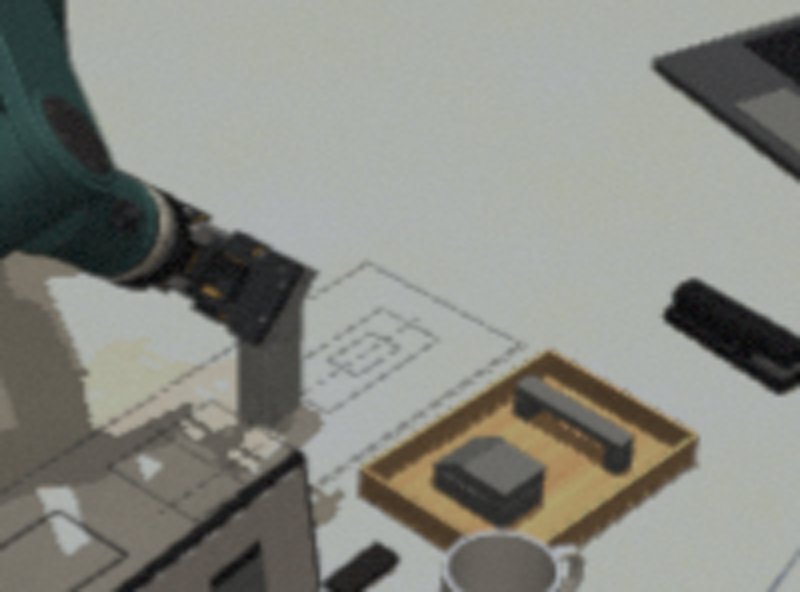

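```bash
cat > upr.py <<'E'
from bar import *
def upright(cx,cy,psi=.038,z=(.01,.11),view='scene',n=2):
    P=[];D=[]
    for i in range(n):
        s=robot.snapshot(view); W=cloud(s).reshape(-1,3); W=W[~np.isnan(W[:,0])]
        L=R.from_euler('z',-psi).apply(W-np.array([cx,cy,0])); P.append(L)
    L=np.concatenate(P)*1000
    f=L[(abs(L[:,0])<10)&(L[:,1]>-35)&(L[:,1]<-8)&(L[:,2]>z[0]*1000)&(L[:,2]<z[1]*1000)]
    k=np.polyfit(f[:,2],f[:,1],1); print('right face n',len(f),'dy/dz',k[0].round(4),'y at z=0',k[1].round(1),'sd',np.std(f[:,1]-np.polyval(k,f[:,2])).round(1))
    f=L[(abs(L[:,1])<12)&(L[:,0]>6)&(L[:,0]<28)&(L[:,2]>z[0]*1000)&(L[:,2]<z[1]*1000)]
    if len(f)>20:
        k=np.polyfit(f[:,2],f[:,0],1); print('far face n',len(f),'dx/dz',k[0].round(4),'x at z=0',k[1].round(1)); k=np.polyfit(f[:,1],f[:,0],1); print('  dx/dy',k[0].round(3))
    t=L[(abs(L[:,1])<30)&(abs(L[:,0])<30)&(L[:,2]>140)&(L[:,2]<158)]
    print('top n',len(t),np.median(t,0).round(1) if len(t) else '')
if __name__=='__main__':
    import sys; upright(float(sys.argv[1]),float(sys.argv[2]))
E
python3 upr.py .4505 .083
```

```text
right face n 184 dy/dz 0.0003 y at z=0 -20.5 sd 2.7
far face n 221 dx/dz 0.0062 x at z=0 16.3
  dx/dy 0.004
top n 0
```

The bar stands upright: its right face is plumb and its centre is about (0.4505,0.0825). I'll release, swing over to the upper-left side and regrip.

Run:
```python
from bar import *
p,r=load(); line(p,r,.3,hold=7)
d=r.apply([0,0,1]); line(p-d*.085,r,.3,hold=1)
line([.4505,.09,.25],ori(.037,0),.3)
E2=np.array([.4505,.0825])+R.from_euler('z',.037).apply([0,-.02,0])[:2]; print(E2)
a,b=pose(E2,.037,26,134,-np.pi/4,back=90); print(a); line(a,b,.3)
a,b=pose(E2,.037,26,134,-np.pi/4,back=0); print(a); line(a,b,.3,hold=2)
```

```text
0 0 0 0 0 0 0.3; 0 0 0 0 0 0 0.3; 0 0 0 0 0 0 0.3; 0 0 0 0 0 0 0.3; 0 0 0 0 0 0 0.3; 0 0 0 0 0 0 0.3; 0 0 0 0 0 0 0.3; 0 0 0 0 0 0 0.3
0 0 -12 0 0 0 0.3; 0 0 -24 0 0 0 0.3; 0 0 -36 0 0 0 0.3; 0 0 -49 0 0 0 0.3; 0 0 -61 0 0 0 0.3; 0 0 -73 0 0 0 0.3; 0 0 -85 0 0 0 0.3; 0 0 -85 0 0 0 0.3
12 0 -1 0 -0.1 0 0.3; 23 0 -2 0 -0.2 0 0.3; 35 0 -3 0 -0.3 0 0.3; 46 0 -3 0 -0.4 0 0.3; 58 0 -4 0 -0.5 0 0.3; 69 0 -5 0 -0.6 0 0.3; 81 0 -6 0 -0.7 0 0.3; 93 0 -7 0 -0.8 0 0.3
[0.45123983 0.06251369]
[0.4484209  0.13866611 0.18420458]
6 0 8 0 -0.1 0 0.3; 12 0 16 0 -0.2 0 0.3; 18 0 25 0 -0.29 0 0.3; 24 0 33 0 -0.39 0 0.3; 30 0 41 0 -0.49 0 0.3; 37 0 49 0 -0.59 0 0.3; 43 0 58 0 -0.68 0 0.3; 49 0 66 0 -0.78 0.01 0.3
[0.45077503 0.07507006 0.12056497]
0 0 15 0 0 0 0.3; 0 0 30 0 0 0 0.3; 0 0 45 0 0 0 0.3; 0 0 60 0 0 0 0.3; 0 0 75 0 0 0 0.3; 0 0 90 0 0 0 0.3; 0 0 90 0 0 0 0.3; 0 0 90 0 0 0 0.3
```

Emit:
{"fn": "carry_out", "kwargs": {
  "deltas": "0 0 0 0 0 0 0.3; 0 0 0 0 0 0 0.3; 0 0 0 0 0 0 0.3; 0 0 0 0 0 0 0.3; 0 0 0 0 0 0 0.3; 0 0 0 0 0 0 0.3; 0 0 0 0 0 0 0.3; 0 0 0 0 0 0 0.3"
}}

```text
time: 24.68
tool_pos: [0.4509, 0.0912, 0.119]
ee_rot: [-3.137, -0.795, 1.612]
wrist_force: [-0.0, 0.0, 0.3]
width: 0.0658
```

Emit:
{"fn": "carry_out", "kwargs": {
  "deltas": "0 0 -12 0 0 0 0.3; 0 0 -24 0 0 0 0.3; 0 0 -36 0 0 0 0.3; 0 0 -49 0 0 0 0.3; 0 0 -61 0 0 0 0.3; 0 0 -73 0 0 0 0.3; 0 0 -85 0 0 0 0.3; 0 0 -85 0 0 0 0.3"
}}

```text
time: 25.35
tool_pos: [0.4551, 0.0285, 0.1805]
ee_rot: [3.141, -0.793, 1.614]
wrist_force: [-1.1, -0.8, -0.6]
width: 0.0658
```

Emit:
{"fn": "carry_out", "kwargs": {
  "deltas": "12 0 -1 0 -0.1 0 0.3; 23 0 -2 0 -0.2 0 0.3; 35 0 -3 0 -0.3 0 0.3; 46 0 -3 0 -0.4 0 0.3; 58 0 -4 0 -0.5 0 0.3; 69 0 -5 0 -0.6 0 0.3; 81 0 -6 0 -0.7 0 0.3; 93 0 -7 0 -0.8 0 0.3"
}}

```text
time: 26.02
tool_pos: [0.4512, 0.091, 0.2514]
ee_rot: [-3.141, 0.009, 1.615]
wrist_force: [0.2, -0.5, 0.2]
width: 0.0655
```

```bash
python3 - <<'E'
from bar import *
import meas
o=obs();print(o['tool_pos'],o['wrist_force'],o['joint_positions'])
s=snap('wrist','w12.png'); W=cloud(s)
print('top',meas.rect(W,(.40,.50),(.03,.14),(.14,.158)))
E
python3 upr.py .4505 .083
```

```text
[0.4512, 0.091, 0.2514] [0.2446, -0.4783, 0.1676] [0.0828, -0.1168, 1.482, -0.0094, 1.7772, 0.0367]
top (1583, array([451.8,  83.7]), 31.7, 39.8, 2.97, array([147.2, 149.4, 150.6]))
right face n 249 dy/dz 0.0053 y at z=0 -20.6 sd 2.5
far face n 274 dx/dz 0.0004 x at z=0 16.5
  dx/dy 0.016
top n 256 [  3.9  -4.5 147.4]
```

View pics/w12.png

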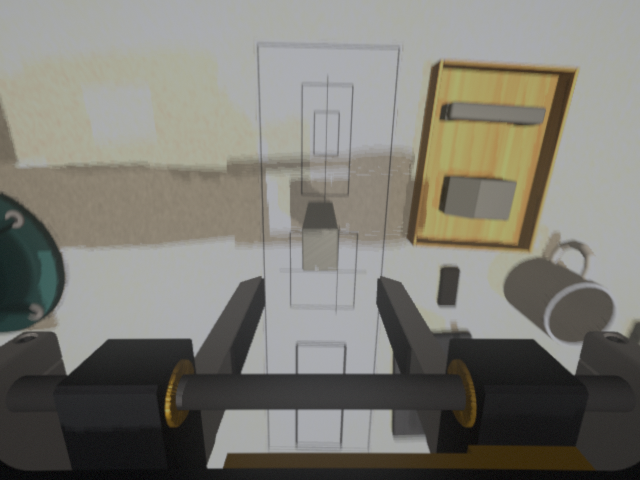

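The bar stands freely at (320,245) in the wrist view, with its top centre at (0.452,0.084). I'll approach from the upper left.

Emit:
{"fn": "carry_out", "kwargs": {
  "deltas": "6 0 8 0 -0.1 0 0.3; 12 0 16 0 -0.2 0 0.3; 18 0 25 0 -0.29 0 0.3; 24 0 33 0 -0.39 0 0.3; 30 0 41 0 -0.49 0 0.3; 37 0 49 0 -0.59 0 0.3; 43 0 58 0 -0.68 0 0.3; 49 0 66 0 -0.78 0.01 0.3"
}}

```text
time: 26.83
tool_pos: [0.4488, 0.1379, 0.1828]
ee_rot: [-3.14, 0.789, 1.605]
wrist_force: [0.3, 0.4, 0.5]
width: 0.0658
```

Emit:
{"fn": "carry_out", "kwargs": {
  "deltas": "0 0 15 0 0 0 0.3; 0 0 30 0 0 0 0.3; 0 0 45 0 0 0 0.3; 0 0 60 0 0 0 0.3; 0 0 75 0 0 0 0.3; 0 0 90 0 0 0 0.3; 0 0 90 0 0 0 0.3; 0 0 90 0 0 0 0.3"
}}

```text
time: 27.5
tool_pos: [0.4503, 0.0736, 0.1187]
ee_rot: [-3.137, 0.786, 1.606]
wrist_force: [0.1, -0.6, 0.5]
width: 0.0655
```

Emit:
{"fn": "carry_out", "kwargs": {
  "deltas": "0 0 0 0 0 0 0.9; 0 0 0 0 0 0 0.9; 0 0 0 0 0 0 0.9; 0 0 0 0 0 0 0.9; 0 0 0 0 0 0 0.9; 0 0 0 0 0 0 0.9; 0 0 0 0 0 0 0.9; 0 0 0 0 0 0 0.9"
}}

```text
time: 28.17
tool_pos: [0.4513, 0.076, 0.1202]
ee_rot: [3.14, 0.785, 1.606]
wrist_force: [-1.2, 1.1, 2.3]
width: 0.032
```

```bash
python3 - <<'E'
from bar import *
st(); s=snap('scene','s13.png')
p0,R0=load(); d=R0.apply([0,0,1]); t=R0.apply([0,1,0]); print('G',p0-.019*d,'ang',np.arctan2(t[1],t[0]))
im=cv2.imread('pics/s13.png')[120:280,240:440]; cv2.imwrite('pics/s13z.png',cv2.resize(im,None,fx=4,fy=3.7,interpolation=cv2.INTER_CUBIC))
E
python3 upr.py .4512 .0835
```

```text
t 28.1667 tcp [0.4513, 0.076, 0.1202] res mm [ 0.4  0.5 -0.1] rot [-0.001 -0.001 -0.003] F [-1.2  1.1  2.3] T [ 0.28  0.03 -0.04] w 0.032 q [ 0.53  0.2   1.63 -0.68  1.71  0.53]
G [0.45043929 0.08887133 0.13378883] ang 0.032981427337744014
right face n 252 dy/dz -0.0074 y at z=0 -20.6 sd 2.7
far face n 277 dx/dz 0.0099 x at z=0 15.2
  dx/dy 0.001
top n 414 [  4.4   4.  148.4]
```

View pics/s13z.png

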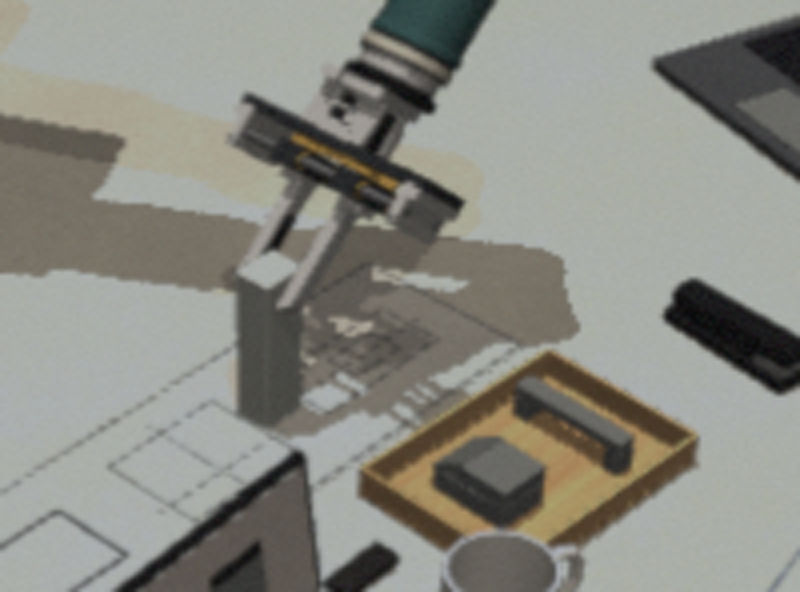

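Run:
```python
from bar import *
arc([.4512,.063],.033,0,.4,.9,dz=-.7)
```

```text
-4.5 0 4 0 0.05 0 0.9; -8.9 0 8.2 0 0.1 0 0.9; -13 0 12.6 0 0.15 0 0.9; -16.9 0 17.2 0 0.2 0 0.9; -20.6 0 22.1 0 0.25 0 0.9; -24 0 27.1 0.001 0.3 0.001 0.9; -27.2 0 32.2 0.001 0.35 0.001 0.9; -30.1 0 37.6 0.001 0.4 0.001 0.9
```

Emit:
{"fn": "carry_out", "kwargs": {
  "deltas": "-4.5 0 4 0 0.05 0 0.9; -8.9 0 8.2 0 0.1 0 0.9; -13 0 12.6 0 0.15 0 0.9; -16.9 0 17.2 0 0.2 0 0.9; -20.6 0 22.1 0 0.25 0 0.9; -24 0 27.1 0.001 0.3 0.001 0.9; -27.2 0 32.2 0.001 0.35 0.001 0.9; -30.1 0 37.6 0.001 0.4 0.001 0.9"
}}

```text
time: 28.98
tool_pos: [0.453, 0.028, 0.1151]
ee_rot: [3.14, 0.382, 1.605]
wrist_force: [-0.6, 1.8, 1.4]
width: 0.0319
```

Run:
```python
from bar import *
st(); s=snap('scene','s14.png'); st()
im=cv2.imread('pics/s14.png')[120:280,240:440]; cv2.imwrite('pics/s14z.png',cv2.resize(im,None,fx=4,fy=3.7,interpolation=cv2.INTER_CUBIC))
arc([.4512,.063],.033,0,.4,.9,dz=-.3)
```

```text
t 28.9833 tcp [0.453, 0.028, 0.1151] res mm [0.5 0.4 0.2] rot [-0.     0.002 -0.003] F [-0.6  1.8  1.4] T [ 0.58  0.31 -0.  ] w 0.0319 q [ 0.22 -0.03  1.72 -0.38  1.52  0.22]
t 29.0333 tcp [0.4531, 0.0258, 0.1155] res mm [ 0.6 -1.8  0.6] rot [ 0.     0.001 -0.   ] F [-0.8 -2.9 -2.9] T [-0.21 -0.04 -0.03] w 0.032 q [ 0.22 -0.03  1.72 -0.38  1.52  0.22]
-4.6 0 3.9 0 0.05 0 0.9; -8.9 0 8.1 0 0.1 0 0.9; -13.1 0 12.5 0 0.15 0 0.9; -17 0 17.1 0 0.2 0 0.9; -20.7 0 21.8 0.001 0.25 0 0.9; -24.1 0 26.8 0.001 0.3 0 0.9; -27.3 0 31.9 0.001 0.35 0.001 0.9; -30.2 0 37.2 0.001 0.4 0.001 0.9
```

View pics/s14z.png

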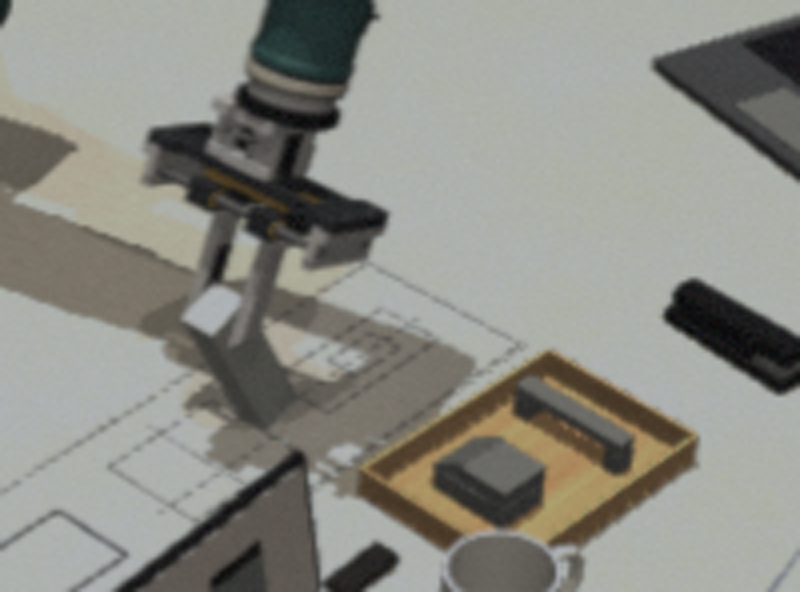

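```bash
cat >> plan.py <<'E'
def undo(s,w):
    p1,R1=load(); R0=R1*R.from_rotvec(w).inv(); p0=p1-R0.apply(np.array(s)/1000)
    json.dump({'p':p0.tolist(),'q':R0.as_quat().tolist()},open(F,'w'))
E
python3 - <<'E'
from bar import *
undo([-30.2,0,37.2],[.001,.4,.001]); st()
arc([.4512,.063],.033,0,.4,.9,dz=-1)
E
```

```text
t 29.0333 tcp [0.4531, 0.0258, 0.1155] res mm [ 0.6 -1.8  0.6] rot [ 0.     0.001 -0.   ] F [-0.8 -2.9 -2.9] T [-0.21 -0.04 -0.03] w 0.032 q [ 0.22 -0.03  1.72 -0.38  1.52  0.22]
-4.5 0 4 0 0.05 0 0.9; -8.8 0 8.3 0 0.1 0 0.9; -13 0 12.7 0 0.15 0 0.9; -16.8 0 17.4 0 0.2 0 0.9; -20.5 0 22.2 0.001 0.25 0 0.9; -23.9 0 27.3 0.001 0.3 0 0.9; -27.1 0 32.5 0.001 0.35 0.001 0.9; -30 0 37.8 0.001 0.4 0.001 0.9
```

Emit:
{"fn": "carry_out", "kwargs": {
  "deltas": "-4.5 0 4 0 0.05 0 0.9; -8.8 0 8.3 0 0.1 0 0.9; -13 0 12.7 0 0.15 0 0.9; -16.8 0 17.4 0 0.2 0 0.9; -20.5 0 22.2 0.001 0.25 0 0.9; -23.9 0 27.3 0.001 0.3 0 0.9; -27.1 0 32.5 0.001 0.35 0.001 0.9; -30 0 37.8 0.001 0.4 0.001 0.9"
}}

```text
time: 29.7
tool_pos: [0.4549, -0.0159, 0.0927]
ee_rot: [3.141, -0.013, 1.604]
wrist_force: [-2.2, -3.0, 8.0]
width: 0.0314
```

Run:
```python
from bar import *
st(); s=snap('scene','s15.png'); st()
im=cv2.imread('pics/s15.png')[120:280,240:440]; cv2.imwrite('pics/s15z.png',cv2.resize(im,None,fx=4,fy=3.7,interpolation=cv2.INTER_CUBIC))
arc([.4512,.063],.033,0,.4,.9,dz=-.5)
```

```text
t 29.7 tcp [0.4549, -0.0159, 0.0927] res mm [ 1.  -1.6  1.6] rot [ 0.001 -0.003 -0.003] F [-2.2 -3.   8. ] T [-0.33  0.63  0.21] w 0.0314 q [-0.17 -0.07  1.76  0.01  1.46 -0.2 ]
t 29.75 tcp [0.4549, -0.0178, 0.0918] res mm [ 1.  -3.5  0.7] rot [ 0.001 -0.003 -0.   ] F [-1.1 -4.7  9.5] T [-0.35  0.15  0.04] w 0.0319 q [-0.17 -0.07  1.76  0.01  1.46 -0.21]
-4.5 0 4 0 0.05 0 0.9; -8.8 0 8.2 0 0.1 0 0.9; -13 0 12.6 0 0.15 0 0.9; -16.8 0 17.2 0.001 0.2 0 0.9; -20.5 0 22 0.001 0.25 0 0.9; -23.9 0 26.9 0.001 0.3 0 0.9; -27.1 0 32.1 0.001 0.35 0.001 0.9; -30 0 37.3 0.001 0.4 0.001 0.9
```

View pics/s15z.png

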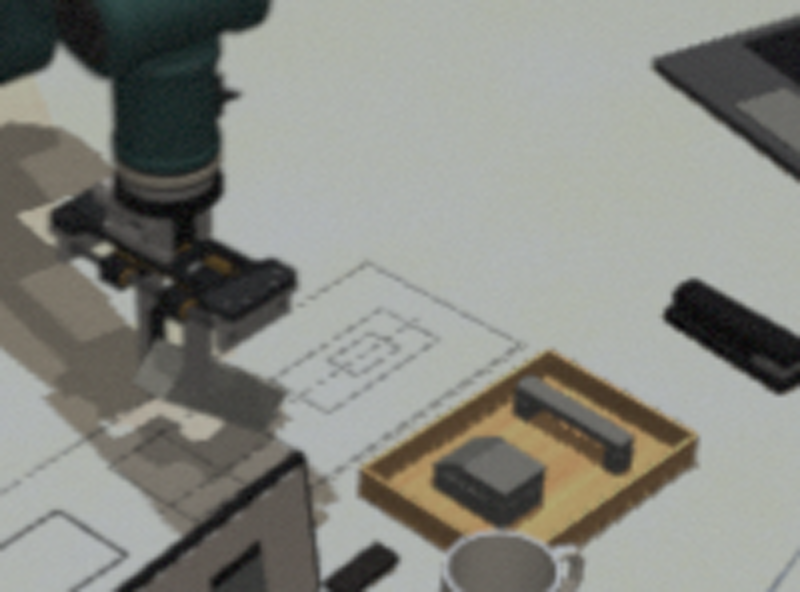

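Bar is at 45° with its edge pressed. I'll continue.

Emit:
{"fn": "carry_out", "kwargs": {
  "deltas": "-4.5 0 4 0 0.05 0 0.9; -8.8 0 8.2 0 0.1 0 0.9; -13 0 12.6 0 0.15 0 0.9; -16.8 0 17.2 0.001 0.2 0 0.9; -20.5 0 22 0.001 0.25 0 0.9; -23.9 0 26.9 0.001 0.3 0 0.9; -27.1 0 32.1 0.001 0.35 0.001 0.9; -30 0 37.3 0.001 0.4 0.001 0.9"
}}

```text
time: 30.42
tool_pos: [0.4565, -0.0453, 0.0541]
ee_rot: [3.141, -0.414, 1.603]
wrist_force: [-0.1, -4.7, 4.1]
width: 0.0318
```

Run:
```python
from bar import *
st(); s=snap('scene','s16.png'); st()
arc([.4512,.063],.033,0,.37,.9,dz=0,hold=1)
```

```text
t 30.4167 tcp [0.4565, -0.0453, 0.0541] res mm [ 1.7 -1.6  0.8] rot [ 0.001 -0.003 -0.002] F [-0.1 -4.7  4.1] T [-0.08 -0.01  0.07] w 0.0318 q [-0.5   0.08  1.75  0.35  1.53 -0.58]
t 30.4667 tcp [0.4558, -0.0464, 0.0518] res mm [ 1.  -2.7 -1.5] rot [ 0.002 -0.     0.002] F [ 1.5 -6.2  2.4] T [-0.2  -0.45 -0.32] w 0.0321 q [-0.5   0.08  1.75  0.36  1.53 -0.58]
-4.8 0 4.1 0 0.053 0 0.9; -9.3 0 8.5 0 0.106 0 0.9; -13.6 0 13.2 0 0.159 0 0.9; -17.6 0 18 0.001 0.211 0 0.9; -21.4 0 23.1 0.001 0.264 0 0.9; -24.9 0 28.3 0.001 0.317 0.001 0.9; -28.1 0 33.7 0.001 0.37 0.001 0.9; -28.1 0 33.7 0.001 0.37 0.001 0.9
```

Emit:
{"fn": "carry_out", "kwargs": {
  "deltas": "-4.8 0 4.1 0 0.053 0 0.9; -9.3 0 8.5 0 0.106 0 0.9; -13.6 0 13.2 0 0.159 0 0.9; -17.6 0 18 0.001 0.211 0 0.9; -21.4 0 23.1 0.001 0.264 0 0.9; -24.9 0 28.3 0.001 0.317 0.001 0.9; -28.1 0 33.7 0.001 0.37 0.001 0.9; -28.1 0 33.7 0.001 0.37 0.001 0.9"
}}

```text
time: 31.13
tool_pos: [0.4554, -0.056, 0.0106]
ee_rot: [-3.133, -0.791, 1.596]
wrist_force: [-0.2, -0.8, 4.9]
width: 0.0317
```

Run:
```python
from bar import *
import meas
st(); s=snap('scene','s17.png'); st()
im=cv2.imread('pics/s17.png')[140:300,220:420]; cv2.imwrite('pics/s17z.png',cv2.resize(im,None,fx=4,fy=3.7,interpolation=cv2.INTER_CUBIC))
s=snap('top'); W=cloud(s); print(meas.rect(W,(.38,.54),(-.1,.08),(.03,.05)))
```

```text
t 31.1333 tcp [0.4554, -0.056, 0.0106] res mm [ 0.2 -0.2 -0.6] rot [0.005 0.005 0.002] F [-0.2 -0.8  4.9] T [ 0.45 -0.08  0.1 ] w 0.0317 q [-0.68  0.35  1.69  0.57  1.67 -0.82]
t 31.1833 tcp [0.4554, -0.056, 0.0106] res mm [ 0.2 -0.2 -0.6] rot [0.005 0.002 0.002] F [-0.4 -2.4  3.5] T [ 0.3  -0.1   0.11] w 0.0315 q [-0.68  0.35  1.69  0.57  1.67 -0.82]
(977, array([453.2, -10.7]), 55.8, 150.9, 3.03, array([36.2, 40.3, 44.9]))
```

View pics/s17z.png

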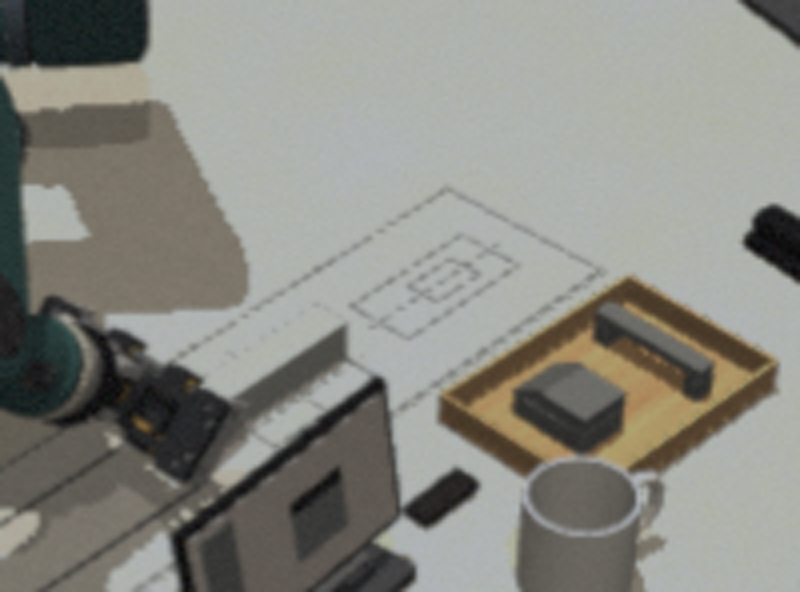

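The bar lies flat again in the middle of the sheet. I'll release and look from above.

Run:
```python
from bar import *
p,r=load(); line(p,r,.3,hold=7)
d=r.apply([0,0,1]); line(p-d*.09,r,.3,hold=1)
line([.455,-.01,.22],ori(.033,0),.3)
```

```text
0 0 0 0 0 0 0.3; 0 0 0 0 0 0 0.3; 0 0 0 0 0 0 0.3; 0 0 0 0 0 0 0.3; 0 0 0 0 0 0 0.3; 0 0 0 0 0 0 0.3; 0 0 0 0 0 0 0.3; 0 0 0 0 0 0 0.3
0 0 -13 0 0 0 0.3; 0 0 -26 0 0 0 0.3; 0 0 -39 0 0 0 0.3; 0 0 -51 0 0 0 0.3; 0 0 -64 0 0 0 0.3; 0 0 -77 0 0 0 0.3; 0 0 -90 0 0 0 0.3; 0 0 -90 0 0 0 0.3
23 0 -3 0 -0.1 0 0.3; 45 0 -6 0 -0.2 0 0.3; 68 0 -9 0 -0.29 0 0.3; 90 0 -13 0 -0.39 0 0.3; 113 1 -16 0 -0.49 0 0.3; 135 1 -19 0 -0.59 0 0.3; 158 1 -22 0 -0.69 0 0.3; 180 1 -25 0 -0.79 0 0.3
```

Emit:
{"fn": "carry_out", "kwargs": {
  "deltas": "0 0 0 0 0 0 0.3; 0 0 0 0 0 0 0.3; 0 0 0 0 0 0 0.3; 0 0 0 0 0 0 0.3; 0 0 0 0 0 0 0.3; 0 0 0 0 0 0 0.3; 0 0 0 0 0 0 0.3; 0 0 0 0 0 0 0.3"
}}

```text
time: 31.9
tool_pos: [0.4557, -0.0556, 0.0109]
ee_rot: [-3.137, -0.785, 1.6]
wrist_force: [0.7, -0.4, 0.2]
width: 0.0652
```

Emit:
{"fn": "carry_out", "kwargs": {
  "deltas": "0 0 -13 0 0 0 0.3; 0 0 -26 0 0 0 0.3; 0 0 -39 0 0 0 0.3; 0 0 -51 0 0 0 0.3; 0 0 -64 0 0 0 0.3; 0 0 -77 0 0 0 0.3; 0 0 -90 0 0 0 0.3; 0 0 -90 0 0 0 0.3"
}}

```text
time: 32.57
tool_pos: [0.4592, -0.122, 0.0767]
ee_rot: [3.141, -0.782, 1.602]
wrist_force: [0.4, 0.3, 0.6]
width: 0.066
```

Emit:
{"fn": "carry_out", "kwargs": {
  "deltas": "23 0 -3 0 -0.1 0 0.3; 45 0 -6 0 -0.2 0 0.3; 68 0 -9 0 -0.29 0 0.3; 90 0 -13 0 -0.39 0 0.3; 113 1 -16 0 -0.49 0 0.3; 135 1 -19 0 -0.59 0 0.3; 158 1 -22 0 -0.69 0 0.3; 180 1 -25 0 -0.79 0 0.3"
}}

```text
time: 33.23
tool_pos: [0.4556, -0.009, 0.2216]
ee_rot: [3.141, 0.009, 1.602]
wrist_force: [0.4, 0.5, -0.9]
width: 0.0659
```

Run:
```python
from bar import *
import meas
st()
s=snap('wrist','w18.png'); W=cloud(s)
print('bar',meas.rect(W,(.38,.54),(-.11,.09),(.034,.05)))
print('goal',[(c2w(s,x['at']).round(4),round(x['p'],2)) for x in robot.place_of(s,'sheet_goal')])
s=snap('top','t18.png')
print('goal',[(c2w(s,x['at']).round(4),round(x['p'],2)) for x in robot.place_of(s,'sheet_goal')])
```

```text
t 33.2333 tcp [0.4556, -0.009, 0.2216] res mm [0.5 1.  1.8] rot [-0.001 -0.006 -0.002] F [ 0.4  0.5 -0.9] T [-0.04 -0.09 -0.03] w 0.0659 q [-0.14 -0.13  1.55 -0.01  1.72 -0.17]
bar (3734, array([455.2, -11.4]), 32.0, 149.4, 2.29, array([38.2, 39.5, 40.8]))
goal [(array([ 0.4656, -0.2035,  0.0022]), 0.63)]
goal [(array([ 0.4639, -0.2017,  0.0006]), 0.81), (array([0.6403, 0.1222, 0.004 ]), 0.51)]
```

View pics/w18.png

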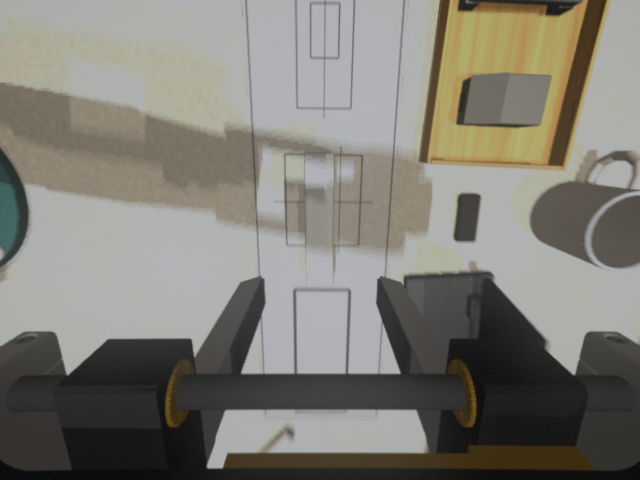

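The bar's centre is (0.455,−0.011) with yaw 0.040, so the next step should land on the goal at (0.463,−0.203). I'll grip the left end.

Run:
```python
from bar import *
psi=.040; c=np.array([.4552,-.0114,0]); E=c+R.from_euler('z',psi).apply([0,-.075,0]); print(E)
p,r=pose(E,psi,134,26,-np.pi/4,back=90); print(p); line(p,r,.3)
p,r=pose(E,psi,134,26,-np.pi/4,back=0); print(p); line(p,r,.3,hold=2)
p0,R0=load();d=R0.apply([0,0,1]); t=R0.apply([0,1,0]); print('G',p0-.019*d,'ang',np.arctan2(t[1],t[0]))
```

```text
[ 0.4581992  -0.08634001  0.        ]
[0.45083298 0.09771723 0.07620458]
14 0 18 0 -0.1 0 0.3; 27 0 36 0 -0.2 0 0.3; 41 0 54 0 -0.29 0 0.3; 54 0 72 0 -0.39 0 0.3; 68 -1 89 0 -0.49 -0.01 0.3; 81 -1 107 0 -0.59 -0.01 0.3; 95 -1 125 0 -0.68 -0.01 0.3; 108 -1 143 -0.01 -0.78 -0.01 0.3
[0.45337789 0.03412852 0.01256497]
0 0 15 0 0 0 0.3; 0 0 30 0 0 0 0.3; 0 0 45 0 0 0 0.3; 0 0 60 0 0 0 0.3; 0 0 75 0 0 0 0.3; 0 0 90 0 0 0 0.3; 0 0 90 0 0 0 0.3; 0 0 90 0 0 0 0.3
G [0.45309615 0.04735899 0.02610871] ang 0.042174850418939244
```

Emit:
{"fn": "carry_out", "kwargs": {
  "deltas": "14 0 18 0 -0.1 0 0.3; 27 0 36 0 -0.2 0 0.3; 41 0 54 0 -0.29 0 0.3; 54 0 72 0 -0.39 0 0.3; 68 -1 89 0 -0.49 -0.01 0.3; 81 -1 107 0 -0.59 -0.01 0.3; 95 -1 125 0 -0.68 -0.01 0.3; 108 -1 143 -0.01 -0.78 -0.01 0.3"
}}

```text
time: 34.1
tool_pos: [0.4509, 0.0961, 0.0743]
ee_rot: [3.14, 0.79, 1.611]
wrist_force: [0.0, 0.1, 0.7]
width: 0.066
```

Emit:
{"fn": "carry_out", "kwargs": {
  "deltas": "0 0 15 0 0 0 0.3; 0 0 30 0 0 0 0.3; 0 0 45 0 0 0 0.3; 0 0 60 0 0 0 0.3; 0 0 75 0 0 0 0.3; 0 0 90 0 0 0 0.3; 0 0 90 0 0 0 0.3; 0 0 90 0 0 0 0.3"
}}

```text
time: 34.77
tool_pos: [0.4524, 0.0315, 0.0107]
ee_rot: [-3.138, 0.786, 1.614]
wrist_force: [0.4, 0.0, -0.1]
width: 0.0661
```

Emit:
{"fn": "carry_out", "kwargs": {
  "deltas": "0 0 0 0 0 0 0.9; 0 0 0 0 0 0 0.9; 0 0 0 0 0 0 0.9; 0 0 0 0 0 0 0.9; 0 0 0 0 0 0 0.9; 0 0 0 0 0 0 0.9; 0 0 0 0 0 0 0.9; 0 0 0 0 0 0 0.9"
}}

```text
time: 35.43
tool_pos: [0.4535, 0.0344, 0.0126]
ee_rot: [3.139, 0.785, 1.614]
wrist_force: [-3.3, 3.8, 3.8]
width: 0.032
```

Run:
```python
from bar import *
import meas
st(); s=snap('top','t19.png'); W=cloud(s); print(meas.rect(W,(.38,.54),(-.1,.01),(.03,.05)));st()
arc([.4582,-.0864],.042,0,.4,.9,dz=-1)
```

```text
t 35.4333 tcp [0.4535, 0.0344, 0.0126] res mm [-0.2  0.4 -0.1] rot [ 0.    -0.001 -0.003] F [-3.3  3.8  3.8] T [ 0.18  0.43 -0.41] w 0.032 q [ 0.46  0.29  1.77 -0.71  1.49  0.63]
(566, array([455.8, -38.2]), 32.2, 94.6, 2.05, array([36.2, 40.2, 44. ]))
t 35.4833 tcp [0.4535, 0.0344, 0.0127] res mm [-0.2  0.4  0. ] rot [ 0.    -0.001 -0.003] F [-2.2  3.2  4.2] T [ 0.14  0.51 -0.51] w 0.0317 q [ 0.46  0.29  1.77 -0.71  1.49  0.63]
-4.7 0 -3.6 0 0.05 0 0.9; -9.6 0 -7 0 0.1 0 0.9; -14.6 0.1 -10.1 0 0.15 0 0.9; -19.8 0.1 -12.9 0.001 0.2 0.001 0.9; -25.2 0.1 -15.5 0.001 0.25 0.001 0.9; -30.7 0.1 -17.8 0.001 0.3 0.001 0.9; -36.2 0.2 -19.9 0.001 0.35 0.001 0.9; -41.9 0.2 -21.6 0.001 0.4 0.001 0.9
```

Emit:
{"fn": "carry_out", "kwargs": {
  "deltas": "-4.7 0 -3.6 0 0.05 0 0.9; -9.6 0 -7 0 0.1 0 0.9; -14.6 0.1 -10.1 0 0.15 0 0.9; -19.8 0.1 -12.9 0.001 0.2 0.001 0.9; -25.2 0.1 -15.5 0.001 0.25 0.001 0.9; -30.7 0.1 -17.8 0.001 0.3 0.001 0.9; -36.2 0.2 -19.9 0.001 0.35 0.001 0.9; -41.9 0.2 -21.6 0.001 0.4 0.001 0.9"
}}

```text
time: 36.15
tool_pos: [0.4543, 0.0201, 0.0572]
ee_rot: [3.14, 0.381, 1.614]
wrist_force: [-1.7, 2.4, 0.1]
width: 0.0318
```

Run:
```python
from bar import *
st(); s=snap('scene','s20.png'); st()
arc([.4582,-.0864],.042,0,.4,.9,dz=-.7)
```

```text
t 36.15 tcp [0.4543, 0.0201, 0.0572] res mm [-0.   0.6 -0.3] rot [ 0.001  0.002 -0.003] F [-1.7  2.4  0.1] T [ 0.31  0.47 -0.34] w 0.0318 q [ 0.2   0.02  1.8  -0.38  1.4   0.24]
t 36.2 tcp [0.4558, 0.0185, 0.0593] res mm [ 1.5 -1.   1.8] rot [-0.002  0.002 -0.   ] F [ 0.8 -1.9 -1.4] T [ 0.13 -0.09  0.02] w 0.0316 q [ 0.2   0.02  1.79 -0.38  1.4   0.24]
-4.7 0 -3.6 0 0.05 0 0.9; -9.6 0 -7 0 0.1 0 0.9; -14.7 0.1 -10.2 0 0.15 0 0.9; -19.9 0.1 -13.1 0.001 0.2 0.001 0.9; -25.2 0.1 -15.7 0.001 0.25 0.001 0.9; -30.7 0.1 -18 0.001 0.3 0.001 0.9; -36.3 0.2 -20.1 0.001 0.35 0.001 0.9; -42 0.2 -21.9 0.001 0.4 0.001 0.9
```

View pics/s20.png

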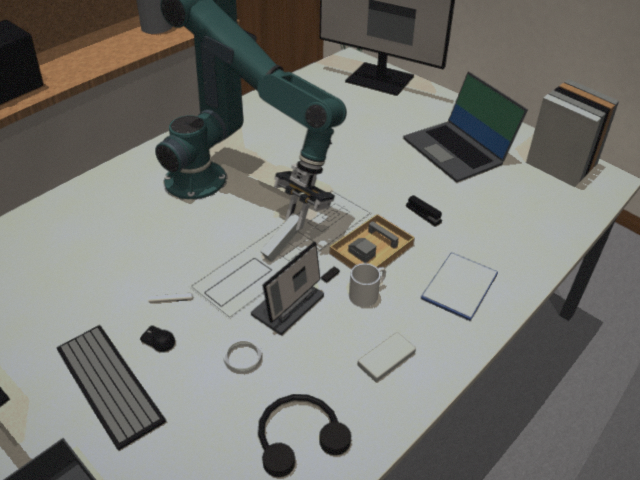

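Emit:
{"fn": "carry_out", "kwargs": {
  "deltas": "-4.7 0 -3.6 0 0.05 0 0.9; -9.6 0 -7 0 0.1 0 0.9; -14.7 0.1 -10.2 0 0.15 0 0.9; -19.9 0.1 -13.1 0.001 0.2 0.001 0.9; -25.2 0.1 -15.7 0.001 0.25 0.001 0.9; -30.7 0.1 -18 0.001 0.3 0.001 0.9; -36.3 0.2 -20.1 0.001 0.35 0.001 0.9; -42 0.2 -21.9 0.001 0.4 0.001 0.9"
}}

```text
time: 36.87
tool_pos: [0.4565, -0.011, 0.0937]
ee_rot: [3.139, -0.017, 1.613]
wrist_force: [-0.5, 2.5, 2.4]
width: 0.0316
```

Run:
```python
from bar import *
st(); s=snap('scene','s21.png'); st()
arc([.4582,-.0868],.042,0,.4,.9,dz=-.5)
```

```text
t 36.8667 tcp [0.4565, -0.011, 0.0937] res mm [0.8 0.2 0.1] rot [ 0.001  0.    -0.003] F [-0.5  2.5  2.4] T [ 0.17  0.27 -0.06] w 0.0316 q [-0.16 -0.07  1.76  0.02  1.46 -0.21]
t 36.9167 tcp [0.4572, -0.0133, 0.0943] res mm [ 1.5 -2.1  0.7] rot [-0.    -0.001 -0.   ] F [ 0.4 -3.8 -2.7] T [-0.48 -0.28  0.06] w 0.0317 q [-0.17 -0.07  1.75  0.02  1.46 -0.21]
-4.7 0 -3.7 0 0.05 0 0.9; -9.6 0 -7.1 0 0.1 0 0.9; -14.7 0.1 -10.3 0 0.15 0 0.9; -19.9 0.1 -13.2 0 0.2 0.001 0.9; -25.2 0.1 -15.9 0.001 0.25 0.001 0.9; -30.7 0.1 -18.3 0.001 0.3 0.001 0.9; -36.3 0.1 -20.4 0.001 0.35 0.001 0.9; -42.1 0.2 -22.3 0.001 0.4 0.001 0.9
```

Run:
```python
from bar import *
undo([-42.1,.2,-22.3],[.001,.4,.001]); st()
arc([.4582,-.0868],.042,0,.4,.9,dz=-1.2)
```

```text
t 36.9167 tcp [0.4572, -0.0133, 0.0943] res mm [ 1.5 -2.1  0.7] rot [-0.    -0.001 -0.   ] F [ 0.4 -3.8 -2.7] T [-0.48 -0.28  0.06] w 0.0317 q [-0.17 -0.07  1.75  0.02  1.46 -0.21]
-4.7 0 -3.6 0 0.05 0 0.9; -9.6 0 -6.9 0 0.1 0 0.9; -14.7 0.1 -10 0 0.15 0 0.9; -19.9 0.1 -12.9 0 0.2 0.001 0.9; -25.3 0.1 -15.5 0.001 0.25 0.001 0.9; -30.7 0.1 -17.8 0.001 0.3 0.001 0.9; -36.4 0.1 -19.8 0.001 0.35 0.001 0.9; -42.1 0.2 -21.6 0.001 0.4 0.001 0.9
```

Emit:
{"fn": "carry_out", "kwargs": {
  "deltas": "-4.7 0 -3.6 0 0.05 0 0.9; -9.6 0 -6.9 0 0.1 0 0.9; -14.7 0.1 -10 0 0.15 0 0.9; -19.9 0.1 -12.9 0 0.2 0.001 0.9; -25.3 0.1 -15.5 0.001 0.25 0.001 0.9; -30.7 0.1 -17.8 0.001 0.3 0.001 0.9; -36.4 0.1 -19.8 0.001 0.35 0.001 0.9; -42.1 0.2 -21.6 0.001 0.4 0.001 0.9"
}}

```text
time: 37.58
tool_pos: [0.4587, -0.0537, 0.1156]
ee_rot: [3.141, -0.415, 1.613]
wrist_force: [-1.8, 1.9, 6.7]
width: 0.0319
```

Run:
```python
from bar import *
st(); s=snap('scene','s22.png'); st()
im=cv2.imread('pics/s22.png')[140:300,200:400]; cv2.imwrite('pics/s22z.png',cv2.resize(im,None,fx=4,fy=3.7,interpolation=cv2.INTER_CUBIC))
arc([.4582,-.0868],.042,0,.375,.9,dz=0,hold=1)
```

```text
t 37.5833 tcp [0.4587, -0.0537, 0.1156] res mm [ 1.2 -0.1  1.1] rot [ 0.002 -0.001 -0.002] F [-1.8  1.9  6.7] T [0.2  0.33 0.05] w 0.0319 q [-0.51  0.04  1.66  0.35  1.66 -0.56]
t 37.6333 tcp [0.459, -0.0546, 0.1157] res mm [ 1.5 -1.   1.2] rot [0.002 0.003 0.   ] F [-0.8  1.  10.2] T [1.2  0.34 0.04] w 0.0317 q [-0.51  0.04  1.66  0.36  1.66 -0.56]
-5 0 -4 0 0.054 0 0.9; -10.2 0 -7.7 0 0.107 0 0.9; -15.6 0.1 -11.1 0 0.161 0 0.9; -21.2 0.1 -14.2 0 0.214 0.001 0.9; -26.9 0.1 -17 0.001 0.268 0.001 0.9; -32.8 0.1 -19.5 0.001 0.321 0.001 0.9; -38.8 0.1 -21.7 0.001 0.375 0.001 0.9; -38.8 0.1 -21.7 0.001 0.375 0.001 0.9
```

View pics/s22z.png

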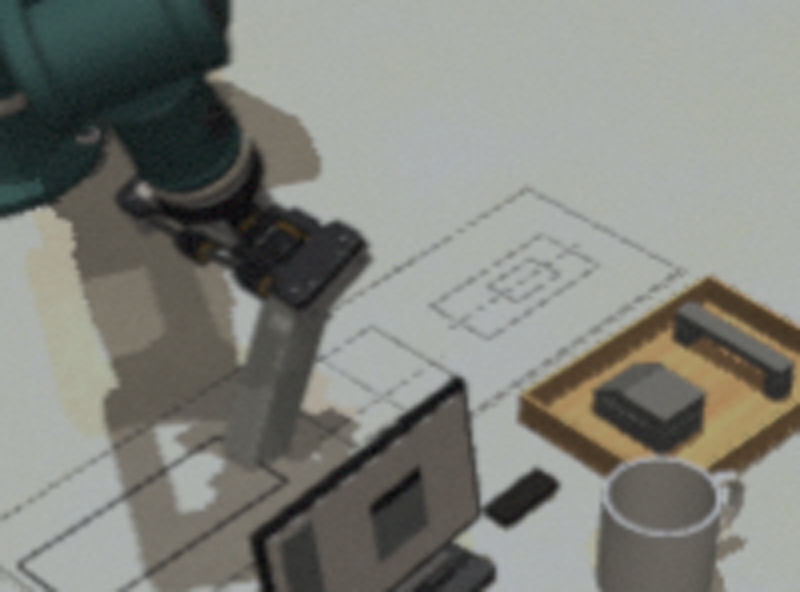

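Emit:
{"fn": "carry_out", "kwargs": {
  "deltas": "-5 0 -4 0 0.054 0 0.9; -10.2 0 -7.7 0 0.107 0 0.9; -15.6 0.1 -11.1 0 0.161 0 0.9; -21.2 0.1 -14.2 0 0.214 0.001 0.9; -26.9 0.1 -17 0.001 0.268 0.001 0.9; -32.8 0.1 -19.5 0.001 0.321 0.001 0.9; -38.8 0.1 -21.7 0.001 0.375 0.001 0.9; -38.8 0.1 -21.7 0.001 0.375 0.001 0.9"
}}

```text
time: 38.3
tool_pos: [0.4608, -0.0981, 0.1199]
ee_rot: [-3.139, -0.796, 1.609]
wrist_force: [0.1, 2.0, 10.1]
width: 0.0318
```

```bash
python3 - <<'E'
from bar import *
st(); s=snap('scene','s23.png'); st()
im=cv2.imread('pics/s23.png')[140:300,200:400]; cv2.imwrite('pics/s23z.png',cv2.resize(im,None,fx=4,fy=3.7,interpolation=cv2.INTER_CUBIC))
E
python3 upr.py .459 -.1065
```

```text
t 38.3 tcp [0.4608, -0.0981, 0.1199] res mm [ 1.5 -0.3  1.3] rot [0.003 0.005 0.   ] F [ 0.1  2.  10.1] T [ 1.34 -0.08  0.04] w 0.0318 q [-0.73  0.28  1.54  0.57  1.89 -0.75]
t 38.35 tcp [0.4608, -0.0978, 0.1199] res mm [1.5 0.  1.3] rot [ 0.003  0.002 -0.   ] F [ 0.7 -0.5  9.8] T [ 1.13 -0.07 -0.  ] w 0.032 q [-0.73  0.28  1.54  0.57  1.89 -0.75]
right face n 129 dy/dz 0.0048 y at z=0 -20.6 sd 2.2
far face n 303 dx/dz -0.0044 x at z=0 18.5
  dx/dy 0.005
top n 81 [  2.6  12.8 148.6]
```

View pics/s23z.png

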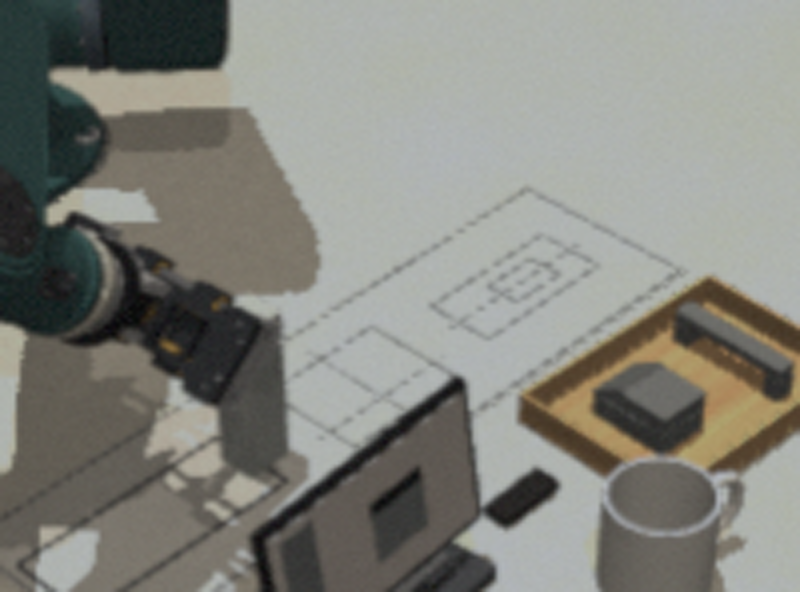

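The bar stands on its other end, upright. I'll release it and swing over for the last quarter.

Run:
```python
from bar import *
p,r=load(); line(p,r,.3,hold=7)
d=r.apply([0,0,1]); line(p-d*.085,r,.3,hold=1)
line([.460,-.10,.25],ori(.04,0),.3)
```

```text
0 0 0 0 0 0 0.3; 0 0 0 0 0 0 0.3; 0 0 0 0 0 0 0.3; 0 0 0 0 0 0 0.3; 0 0 0 0 0 0 0.3; 0 0 0 0 0 0 0.3; 0 0 0 0 0 0 0.3; 0 0 0 0 0 0 0.3
0 0 -12 0 0 0 0.3; 0 0 -24 0 0 0 0.3; 0 0 -36 0 0 0 0.3; 0 0 -49 0 0 0 0.3; 0 0 -61 0 0 0 0.3; 0 0 -73 0 0 0 0.3; 0 0 -85 0 0 0 0.3; 0 0 -85 0 0 0 0.3
11 0 -1 0 -0.1 0 0.3; 23 0 -2 0 -0.2 0 0.3; 34 0 -3 0 -0.3 0 0.3; 46 0 -4 0 -0.4 0 0.3; 57 0 -6 0 -0.49 0 0.3; 69 1 -7 0 -0.59 0 0.3; 80 1 -8 0 -0.69 0 0.3; 92 1 -9 0 -0.79 0 0.3
```

Emit:
{"fn": "carry_out", "kwargs": {
  "deltas": "0 0 0 0 0 0 0.3; 0 0 0 0 0 0 0.3; 0 0 0 0 0 0 0.3; 0 0 0 0 0 0 0.3; 0 0 0 0 0 0 0.3; 0 0 0 0 0 0 0.3; 0 0 0 0 0 0 0.3; 0 0 0 0 0 0 0.3"
}}

```text
time: 39.12
tool_pos: [0.46, -0.0975, 0.1184]
ee_rot: [-3.139, -0.79, 1.61]
wrist_force: [0.0, 1.2, -0.1]
width: 0.0658
```

Emit:
{"fn": "carry_out", "kwargs": {
  "deltas": "0 0 -12 0 0 0 0.3; 0 0 -24 0 0 0 0.3; 0 0 -36 0 0 0 0.3; 0 0 -49 0 0 0 0.3; 0 0 -61 0 0 0 0.3; 0 0 -73 0 0 0 0.3; 0 0 -85 0 0 0 0.3; 0 0 -85 0 0 0 0.3"
}}

```text
time: 39.78
tool_pos: [0.4636, -0.1605, 0.1804]
ee_rot: [3.139, -0.787, 1.612]
wrist_force: [0.3, -0.2, 0.6]
width: 0.0654
```

Emit:
{"fn": "carry_out", "kwargs": {
  "deltas": "11 0 -1 0 -0.1 0 0.3; 23 0 -2 0 -0.2 0 0.3; 34 0 -3 0 -0.3 0 0.3; 46 0 -4 0 -0.4 0 0.3; 57 0 -6 0 -0.49 0 0.3; 69 1 -7 0 -0.59 0 0.3; 80 1 -8 0 -0.69 0 0.3; 92 1 -9 0 -0.79 0 0.3"
}}

```text
time: 40.45
tool_pos: [0.4614, -0.0996, 0.2517]
ee_rot: [3.14, 0.005, 1.611]
wrist_force: [0.0, 1.0, -0.7]
width: 0.0659
```

```bash
python3 - <<'E'
from bar import *
import meas
st()
s=snap('wrist','w24.png'); W=cloud(s)
print('top',meas.rect(W,(.40,.52),(-.16,-.05),(.14,.158)))
im=s['pixels']
E
python3 upr.py .460 -.1065
```

```text
t 40.45 tcp [0.4614, -0.0996, 0.2517] res mm [1.1 0.4 1.6] rot [-0.001 -0.006 -0.002] F [ 0.   1.  -0.7] T [-0.03 -0.06  0.01] w 0.0659 q [-0.33 -0.09  1.46 -0.    1.77 -0.37]
top (1590, array([ 462.2, -105.6]), 31.6, 40.1, 2.82, array([147.2, 149.4, 150.6]))
right face n 245 dy/dz 0.0069 y at z=0 -20.3 sd 2.0
far face n 324 dx/dz 0.0036 x at z=0 16.8
  dx/dy -0.003
top n 302 [  5.   -3.3 147.6]
```

View pics/w24.png

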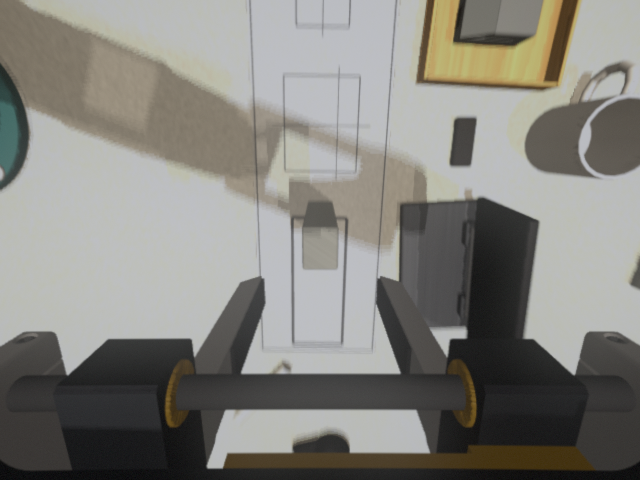

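Run:
```python
from bar import *
psi=.042; E2=np.array([.4612,-.1062])+R.from_euler('z',psi).apply([0,-.02,0])[:2]; print(E2)
a,b=pose(E2,psi,26,134,-np.pi/4,back=90); print(a); line(a,b,.3)
a,b=pose(E2,psi,26,134,-np.pi/4,back=0); print(a); line(a,b,.3,hold=2)
p0,R0=load();d=R0.apply([0,0,1]); t=R0.apply([0,1,0]); print('G',p0-.019*d,'ang',np.arctan2(t[1],t[0]))
```

```text
[ 0.46203975 -0.12618236]
[ 0.4588401  -0.05004498  0.18420458]
6 0 8 0 -0.1 0 0.3; 12 0 17 0 -0.2 0 0.3; 19 0 25 0 -0.3 0 0.3; 25 0 33 0 -0.39 0 0.3; 31 0 41 0 -0.49 0 0.3; 37 0 50 0 -0.59 0 0.3; 44 0 58 0 -0.69 0 0.3; 50 0 66 0 -0.79 0 0.3
[ 0.46151218 -0.11362847  0.12056497]
0 0 15 0 0 0 0.3; 0 0 30 0 0 0 0.3; 0 0 45 0 0 0 0.3; 0 0 60 0 0 0 0.3; 0 1 75 0 0 0 0.3; 0 1 90 0 0 0 0.3; 0 1 90 0 0 0 0.3; 0 1 90 0 0 0 0.3
G [ 0.46136569 -0.10020165  0.1341689 ] ang 0.0386294384342388
```

Emit:
{"fn": "carry_out", "kwargs": {
  "deltas": "6 0 8 0 -0.1 0 0.3; 12 0 17 0 -0.2 0 0.3; 19 0 25 0 -0.3 0 0.3; 25 0 33 0 -0.39 0 0.3; 31 0 41 0 -0.49 0 0.3; 37 0 50 0 -0.59 0 0.3; 44 0 58 0 -0.69 0 0.3; 50 0 66 0 -0.79 0 0.3"
}}

```text
time: 41.27
tool_pos: [0.4589, -0.0504, 0.183]
ee_rot: [-3.138, 0.794, 1.613]
wrist_force: [-0.5, 0.2, -0.4]
width: 0.0658
```

Emit:
{"fn": "carry_out", "kwargs": {
  "deltas": "0 0 15 0 0 0 0.3; 0 0 30 0 0 0 0.3; 0 0 45 0 0 0 0.3; 0 0 60 0 0 0 0.3; 0 1 75 0 0 0 0.3; 0 1 90 0 0 0 0.3; 0 1 90 0 0 0 0.3; 0 1 90 0 0 0 0.3"
}}

```text
time: 41.93
tool_pos: [0.4613, -0.115, 0.119]
ee_rot: [-3.133, 0.79, 1.614]
wrist_force: [0.2, -0.0, 0.6]
width: 0.066
```

Emit:
{"fn": "carry_out", "kwargs": {
  "deltas": "0 0 0 0 0 0 0.9; 0 0 0 0 0 0 0.9; 0 0 0 0 0 0 0.9; 0 0 0 0 0 0 0.9; 0 0 0 0 0 0 0.9; 0 0 0 0 0 0 0.9; 0 0 0 0 0 0 0.9; 0 0 0 0 0 0 0.9"
}}

```text
time: 42.6
tool_pos: [0.4628, -0.1132, 0.121]
ee_rot: [-3.14, 0.79, 1.613]
wrist_force: [-0.4, 1.4, 2.2]
width: 0.0316
```

```bash
python3 - <<'E'
from bar import *
st(); s=snap('scene','s25.png'); st()
arc([.462,-.126],.0386,0,.4,.9,dz=-1)
E
python3 upr.py .461 -.1062
```

```text
t 42.6 tcp [0.4628, -0.1132, 0.121] res mm [0.9 0.5 0.2] rot [-0.001 -0.001 -0.003] F [-0.4  1.4  2.2] T [ 0.27  0.04 -0.12] w 0.0316 q [ 0.17  0.04  1.81 -0.79  1.47  0.29]
t 42.65 tcp [0.4628, -0.1133, 0.1209] res mm [0.9 0.4 0.1] rot [-0.001 -0.001 -0.003] F [-0.9  1.1  2.1] T [ 0.21  0.1  -0.12] w 0.0319 q [ 0.17  0.04  1.81 -0.79  1.47  0.29]
-4.5 0 4.1 0 0.05 0 0.9; -8.8 0 8.3 0 0.1 0 0.9; -12.9 0 12.8 0 0.15 0 0.9; -16.8 0 17.5 0 0.2 0 0.9; -20.4 0 22.4 0 0.25 0 0.9; -23.8 0 27.5 0 0.3 0 0.9; -26.9 0 32.7 0 0.35 0 0.9; -29.8 0 38.1 0 0.4 0 0.9
right face n 244 dy/dz 0.0017 y at z=0 -20.4 sd 2.0
far face n 314 dx/dz 0.0069 x at z=0 16.4
  dx/dy 0.018
top n 467 [  4.6   3.7 148.5]
```

Emit:
{"fn": "carry_out", "kwargs": {
  "deltas": "-4.5 0 4.1 0 0.05 0 0.9; -8.8 0 8.3 0 0.1 0 0.9; -12.9 0 12.8 0 0.15 0 0.9; -16.8 0 17.5 0 0.2 0 0.9; -20.4 0 22.4 0 0.25 0 0.9; -23.8 0 27.5 0 0.3 0 0.9; -26.9 0 32.7 0 0.35 0 0.9; -29.8 0 38.1 0 0.4 0 0.9"
}}

```text
time: 43.42
tool_pos: [0.4644, -0.1615, 0.1155]
ee_rot: [-3.14, 0.387, 1.613]
wrist_force: [-2.1, 1.6, 2.7]
width: 0.0319
```

Run:
```python
from bar import *
st(); s=snap('scene','s26.png'); st()
arc([.462,-.126],.0386,0,.4,.9,dz=-.9)
```

```text
t 43.4167 tcp [0.4644, -0.1615, 0.1155] res mm [0.6 0.2 0.4] rot [ 0.001  0.001 -0.003] F [-2.1  1.6  2.7] T [ 0.48  0.66 -0.06] w 0.0319 q [-0.19 -0.06  1.75 -0.38  1.37 -0.17]
t 43.4667 tcp [0.4648, -0.1638, 0.1159] res mm [ 1.  -2.1  0.8] rot [ 0.001  0.001 -0.001] F [ 0.9 -4.3 -2.4] T [-0.22 -0.12  0.02] w 0.0321 q [-0.19 -0.06  1.75 -0.39  1.37 -0.17]
-4.5 0 4.1 0 0.05 0 0.9; -8.8 0 8.3 0 0.1 0 0.9; -12.9 0 12.8 0 0.15 0 0.9; -16.8 0 17.5 0 0.2 0 0.9; -20.4 0 22.4 0 0.25 0 0.9; -23.8 0 27.4 0 0.3 0 0.9; -26.9 0 32.6 0 0.35 0 0.9; -29.8 0 38 0 0.4 0 0.9
```

View pics/s26.png

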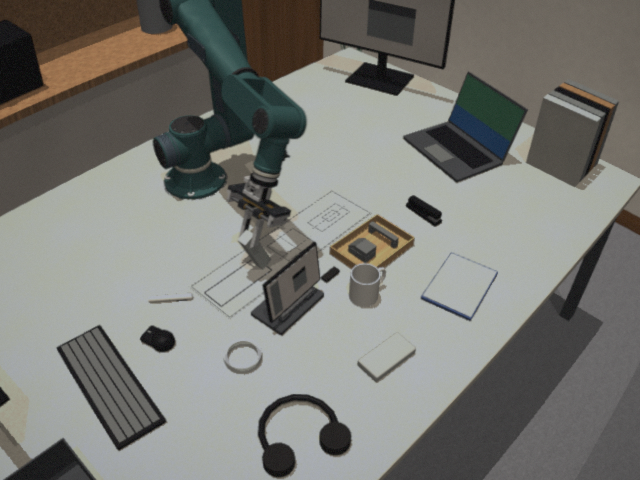

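Emit:
{"fn": "carry_out", "kwargs": {
  "deltas": "-4.5 0 4.1 0 0.05 0 0.9; -8.8 0 8.3 0 0.1 0 0.9; -12.9 0 12.8 0 0.15 0 0.9; -16.8 0 17.5 0 0.2 0 0.9; -20.4 0 22.4 0 0.25 0 0.9; -23.8 0 27.4 0 0.3 0 0.9; -26.9 0 32.6 0 0.35 0 0.9; -29.8 0 38 0 0.4 0 0.9"
}}

```text
time: 44.13
tool_pos: [0.4668, -0.2055, 0.0929]
ee_rot: [-3.141, -0.007, 1.612]
wrist_force: [-2.8, -4.1, 6.7]
width: 0.0317
```

Run:
```python
from bar import *
st(); s=snap('scene','s27.png'); st()
arc([.462,-.126],.0386,0,.4,.9,dz=-.5)
```

```text
t 44.1333 tcp [0.4668, -0.2055, 0.0929] res mm [ 1.4 -1.9  1.7] rot [ 0.001 -0.004 -0.002] F [-2.8 -4.1  6.7] T [-0.26  0.51  0.18] w 0.0317 q [-0.53  0.05  1.63  0.01  1.46 -0.57]
t 44.1833 tcp [0.4668, -0.2075, 0.0918] res mm [ 1.4 -3.9  0.6] rot [ 0.001 -0.003  0.   ] F [-0.1 -5.9  8.6] T [-0.24  0.1   0.09] w 0.0319 q [-0.53  0.05  1.63  0.01  1.46 -0.57]
-4.5 0 4 0 0.05 0 0.9; -8.8 0 8.2 0 0.1 0 0.9; -12.9 0 12.7 0 0.15 0 0.9; -16.8 0 17.3 0 0.2 0 0.9; -20.4 0 22.1 0 0.25 0 0.9; -23.8 0 27.1 0 0.3 0 0.9; -26.9 0 32.3 0 0.35 0 0.9; -29.8 0 37.6 0 0.4 0 0.9
```

Emit:
{"fn": "carry_out", "kwargs": {
  "deltas": "-4.5 0 4 0 0.05 0 0.9; -8.8 0 8.2 0 0.1 0 0.9; -12.9 0 12.7 0 0.15 0 0.9; -16.8 0 17.3 0 0.2 0 0.9; -20.4 0 22.1 0 0.25 0 0.9; -23.8 0 27.1 0 0.3 0 0.9; -26.9 0 32.3 0 0.35 0 0.9; -29.8 0 37.6 0 0.4 0 0.9"
}}

```text
time: 44.85
tool_pos: [0.4685, -0.2343, 0.0539]
ee_rot: [3.142, -0.409, 1.611]
wrist_force: [0.3, -2.7, 3.8]
width: 0.0318
```

Run:
```python
from bar import *
st(); s=snap('scene','s28.png'); st()
arc([.462,-.126],.0386,0,.37,.9,dz=0,hold=1)
```

```text
t 44.85 tcp [0.4685, -0.2343, 0.0539] res mm [ 2.  -1.3  0.6] rot [ 0.001 -0.002 -0.001] F [ 0.3 -2.7  3.8] T [ 0.09 -0.15 -0.08] w 0.0318 q [-0.76  0.3   1.48  0.28  1.65 -0.82]
t 44.9 tcp [0.4677, -0.2355, 0.0513] res mm [ 1.2 -2.5 -2. ] rot [0.002 0.    0.002] F [ 2.3 -6.   3.6] T [-0.35 -0.49 -0.36] w 0.0319 q [-0.76  0.31  1.48  0.28  1.65 -0.82]
-4.7 0 4.2 0 0.053 0 0.9; -9.2 0 8.6 0 0.106 0 0.9; -13.5 0 13.3 0 0.159 0 0.9; -17.5 0 18.2 0 0.211 0 0.9; -21.3 0 23.3 0 0.264 0 0.9; -24.7 0 28.5 0 0.317 0 0.9; -27.9 0 34 0 0.37 0 0.9; -27.9 0 34 0 0.37 0 0.9
```

Emit:
{"fn": "carry_out", "kwargs": {
  "deltas": "-4.7 0 4.2 0 0.053 0 0.9; -9.2 0 8.6 0 0.106 0 0.9; -13.5 0 13.3 0 0.159 0 0.9; -17.5 0 18.2 0 0.211 0 0.9; -21.3 0 23.3 0 0.264 0 0.9; -24.7 0 28.5 0 0.317 0 0.9; -27.9 0 34 0 0.37 0 0.9; -27.9 0 34 0 0.37 0 0.9"
}}

```text
time: 45.57
tool_pos: [0.4676, -0.2449, 0.0102]
ee_rot: [-3.136, -0.786, 1.607]
wrist_force: [-1.2, -0.9, 4.0]
width: 0.0319
```

Run:
```python
from bar import *
st(); s=snap('scene','s29.png')
p,r=load(); line(p,r,.3,hold=7)
d=r.apply([0,0,1]); line(p-d*.09,r,.3,hold=1)
line([.45,-.20,.24],ori(.038,0),.3)
```

```text
t 45.5667 tcp [0.4676, -0.2449, 0.0102] res mm [ 0.6  0.  -0.7] rot [0.004 0.005 0.002] F [-1.2 -0.9  4. ] T [ 0.47 -0.09  0.09] w 0.0319 q [-0.88  0.59  1.33  0.46  1.86 -0.94]
0 0 0 0 0 0 0.3; 0 0 0 0 0 0 0.3; 0 0 0 0 0 0 0.3; 0 0 0 0 0 0 0.3; 0 0 0 0 0 0 0.3; 0 0 0 0 0 0 0.3; 0 0 0 0 0 0 0.3; 0 0 0 0 0 0 0.3
0 0 -13 0 0 0 0.3; 0 0 -26 0 0 0 0.3; 0 0 -39 0 0 0 0.3; 0 0 -51 0 0 0 0.3; 0 0 -64 0 0 0 0.3; 0 0 -77 0 0 0 0.3; 0 0 -90 0 0 0 0.3; 0 0 -90 0 0 0 0.3
24 -2 -5 0 -0.1 0 0.3; 48 -4 -10 0 -0.2 0 0.3; 73 -6 -15 0 -0.29 0 0.3; 97 -8 -20 0 -0.39 0 0.3; 121 -9 -25 0 -0.49 0 0.3; 145 -11 -30 0 -0.59 0 0.3; 169 -13 -35 0 -0.68 0 0.3; 194 -15 -41 0 -0.78 0 0.3
```

View pics/s29.png

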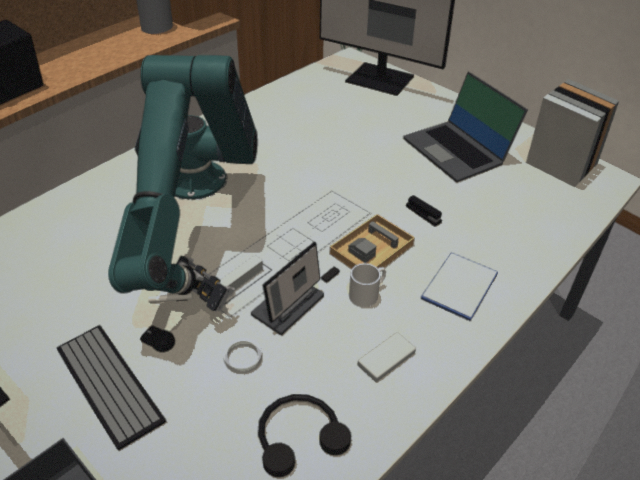

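Emit:
{"fn": "carry_out", "kwargs": {
  "deltas": "0 0 0 0 0 0 0.3; 0 0 0 0 0 0 0.3; 0 0 0 0 0 0 0.3; 0 0 0 0 0 0 0.3; 0 0 0 0 0 0 0.3; 0 0 0 0 0 0 0.3; 0 0 0 0 0 0 0.3; 0 0 0 0 0 0 0.3"
}}

```text
time: 46.28
tool_pos: [0.468, -0.2448, 0.011]
ee_rot: [-3.14, -0.78, 1.611]
wrist_force: [0.1, -0.5, 0.1]
width: 0.0659
```

Emit:
{"fn": "carry_out", "kwargs": {
  "deltas": "0 0 -13 0 0 0 0.3; 0 0 -26 0 0 0 0.3; 0 0 -39 0 0 0 0.3; 0 0 -51 0 0 0 0.3; 0 0 -64 0 0 0 0.3; 0 0 -77 0 0 0 0.3; 0 0 -90 0 0 0 0.3; 0 0 -90 0 0 0 0.3"
}}

```text
time: 46.95
tool_pos: [0.4713, -0.3102, 0.0766]
ee_rot: [3.14, -0.776, 1.612]
wrist_force: [-0.3, -0.0, 0.3]
width: 0.0659
```

Emit:
{"fn": "carry_out", "kwargs": {
  "deltas": "24 -2 -5 0 -0.1 0 0.3; 48 -4 -10 0 -0.2 0 0.3; 73 -6 -15 0 -0.29 0 0.3; 97 -8 -20 0 -0.39 0 0.3; 121 -9 -25 0 -0.49 0 0.3; 145 -11 -30 0 -0.59 0 0.3; 169 -13 -35 0 -0.68 0 0.3; 194 -15 -41 0 -0.78 0 0.3"
}}

```text
time: 47.62
tool_pos: [0.4508, -0.1989, 0.2415]
ee_rot: [-3.141, 0.004, 1.612]
wrist_force: [1.3, 0.2, 0.4]
width: 0.0658
```

Run:
```python
from bar import *
import meas
st()
s=snap('wrist','w30.png'); W=cloud(s)
print('bar',meas.rect(W,(.40,.52),(-.31,-.1),(.034,.05)))
s=snap('top','t30.png')
```

```text
t 47.6167 tcp [0.4508, -0.1989, 0.2415] res mm [0.6 1.2 0.9] rot [ 0.001 -0.006 -0.002] F [1.3 0.2 0.4] T [-0.01 -0.09 -0.02] w 0.0658 q [-0.53 -0.05  1.44 -0.    1.75 -0.57]
bar (3402, array([ 467.4, -198.8]), 31.6, 148.5, 2.27, array([38.1, 39.5, 40.8]))
```

View pics/w30.png

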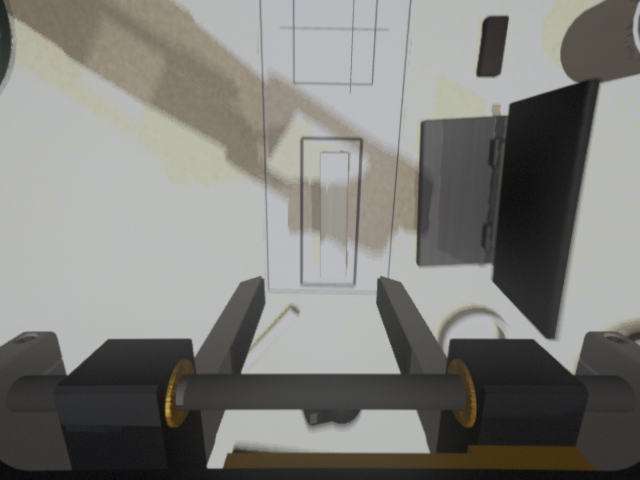

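The bar lies inside the heavy outline: outline pixels 302–360 × 138–285, bar 320–349 × 151–280. Next I'll measure the display.

```bash
cat > scr.py <<'E'
from bar import *
PS=.0915
def screen(view='scene',H=None):
    s=robot.snapshot(view); W=cloud(s).reshape(-1,3); W=W[~np.isnan(W[:,0])]
    H0=np.array([.655,-.169,.034])
    L=R.from_euler('z',-PS).apply(W-H0)*1000
    m=(abs(L[:,1])<80)&(L[:,2]>25)&(L[:,2]<125)&(L[:,0]>-110)&(L[:,0]<40)
    f=L[m]
    # robust plane x=a*z+b*y+c
    A=np.c_[f[:,2],f[:,1],np.ones(len(f))]; w=np.ones(len(f),bool)
    for i in range(10):
        c=np.linalg.lstsq(A[w],f[w,0],rcond=None)[0]; r=f[:,0]-A@c; w=abs(r)<max(4,2.0*np.std(r[w]))
    print(view,'n',w.sum(),'/',len(f),'lean',np.arctan(-c[0]).round(4),'dx/dy',c[1].round(4),'x at hinge height',c[2].round(2),'sd',r[w].std().round(2))
    t=L[(abs(L[:,1])<90)&(L[:,2]>100)&(L[:,0]>-110)&(L[:,0]<40)]
    print(' top z pct',np.percentile(t[:,2],[50,90,97]).round(1),'x of the highest',np.median(t[t[:,2]>np.percentile(t[:,2],80)],0).round(1))
    return c
if __name__=='__main__':
    screen('scene'); screen('scene'); screen('top')
    s=robot.snapshot('scene')
    for n in ['screen_top','screen_hinge']: print(n,[(c2w(s,x['at']).round(4),round(x['p'],2)) for x in robot.place_of(s,n)][:2])
    s=robot.snapshot('top')
    for n in ['screen_top','screen_hinge']: print(n,[(c2w(s,x['at']).round(4),round(x['p'],2)) for x in robot.place_of(s,n)][:2])
E
python3 scr.py
```

```text
scene n 1315 / 1356 lean 0.1298 dx/dy -0.0006 x at hinge height 6.89 sd 1.74
 top z pct [124.1 137.8 139.9] x of the highest [-14.   -7.7 137.8]
scene n 1306 / 1346 lean 0.1334 dx/dy -0.0014 x at hinge height 7.25 sd 1.75
 top z pct [124.6 138.5 140.3] x of the highest [-14.6  -5.5 138.5]
top n 92 / 92 lean 0.1343 dx/dy -0.0011 x at hinge height 7.59 sd 0.23
 top z pct [138.  140.9 142. ] x of the highest [-16.1 -19.3 140.9]
screen_top [(array([ 0.643 , -0.1684,  0.1721]), 0.96), (array([ 0.6526, -0.1665,  0.0346]), 0.48)]
screen_hinge [(array([ 0.6521, -0.1659,  0.0344]), 0.92)]
screen_top [(array([ 0.6393, -0.1636,  0.1755]), 0.59), (array([ 0.4649, -0.2041, -0.0021]), 0.53)]
screen_hinge [(array([ 0.6606, -0.1681,  0.0398]), 0.6)]
```

```bash
cat >> scr.py <<'E'
H=np.array([.6575,-.169,.034])
def spose(L,along,y=0):
    r=R.from_euler('z',PS)*R.from_euler('y',-L)*R.from_euler('z',np.pi/2)*R.from_euler('x',np.pi)
    p=H+(R.from_euler('z',PS)*R.from_euler('y',-L)).apply([0,y,along/1000]); return p,r
E
python3 - <<'E'
from scr import *
p,r=spose(.132,210); print(p); line(p,r,.4)
p,r=spose(.132,107); print(p); line(p,r,.4,hold=2)
E
```

```text
[ 0.62997605 -0.17152549  0.24217313]
3 23 0 -0.02 0 -0.01 0.4; 5 45 0 -0.03 0 -0.01 0.4; 8 68 -1 -0.05 0 -0.02 0.4; 11 90 -1 -0.07 0 -0.03 0.4; 13 113 -1 -0.08 0 -0.03 0.4; 16 136 -1 -0.1 0 -0.04 0.4; 19 158 -1 -0.11 0 -0.05 0.4; 22 181 -1 -0.13 0 -0.05 0.4
[ 0.64347589 -0.1702868   0.14006917]
0 0 17 0 0 0 0.4; 0 0 34 0 0 0 0.4; 0 0 51 0 0 0 0.4; 0 0 68 0 0 0 0.4; 0 0 85 0 0 0 0.4; 0 0 102 0 0 0 0.4; 0 0 102 0 0 0 0.4; 0 0 102 0 0 0 0.4
```

Emit:
{"fn": "carry_out", "kwargs": {
  "deltas": "3 23 0 -0.02 0 -0.01 0.4; 5 45 0 -0.03 0 -0.01 0.4; 8 68 -1 -0.05 0 -0.02 0.4; 11 90 -1 -0.07 0 -0.03 0.4; 13 113 -1 -0.08 0 -0.03 0.4; 16 136 -1 -0.1 0 -0.04 0.4; 19 158 -1 -0.11 0 -0.05 0.4; 22 181 -1 -0.13 0 -0.05 0.4"
}}

```text
time: 48.83
tool_pos: [0.6324, -0.1709, 0.24]
ee_rot: [3.014, 0.002, 1.661]
wrist_force: [0.4, -0.2, -0.1]
width: 0.0564
```

Emit:
{"fn": "carry_out", "kwargs": {
  "deltas": "0 0 17 0 0 0 0.4; 0 0 34 0 0 0 0.4; 0 0 51 0 0 0 0.4; 0 0 68 0 0 0 0.4; 0 0 85 0 0 0 0.4; 0 0 102 0 0 0 0.4; 0 0 102 0 0 0 0.4; 0 0 102 0 0 0 0.4"
}}

```text
time: 49.5
tool_pos: [0.6435, -0.1697, 0.1379]
ee_rot: [3.017, 0.001, 1.661]
wrist_force: [-0.1, -0.1, 0.5]
width: 0.0561
```

Run:
```python
from scr import *
st(); s=snap('scene','s31.png'); screen('scene')
im=cv2.imread('pics/s31.png')[180:340,200:400]; cv2.imwrite('pics/s31z.png',cv2.resize(im,None,fx=4,fy=3.7,interpolation=cv2.INTER_CUBIC))
```

```text
t 49.5 tcp [0.6435, -0.1697, 0.1379] res mm [ 0.1  0.4 -2.7] rot [ 0.006  0.001 -0.002] F [-0.1 -0.1  0.5] T [-0.1  -0.03 -0.01] w 0.0561 q [-0.37  0.27  1.29  0.05  1.46 -0.47]
scene n 1118 / 1228 lean 0.1308 dx/dy 0.0008 x at hinge height 7.08 sd 1.73
 top z pct [369.7 489.  494.7] x of the highest [-49.   -1.7 489. ]
```

View pics/s31z.png

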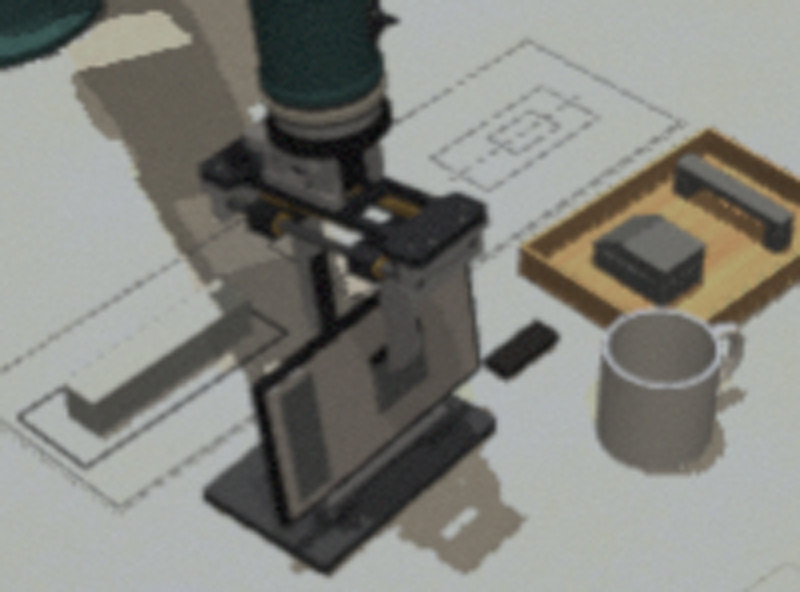

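The panel sits between the fingers, as the zoomed picture shows, and the lean is 0.131. I'll close the gripper.

Emit:
{"fn": "carry_out", "kwargs": {
  "deltas": "0 0 0 0 0 0 1; 0 0 0 0 0 0 1; 0 0 0 0 0 0 1; 0 0 0 0 0 0 1; 0 0 0 0 0 0 1; 0 0 0 0 0 0 1; 0 0 0 0 0 0 1; 0 0 0 0 0 0 1"
}}

```text
time: 50.27
tool_pos: [0.6436, -0.1694, 0.1401]
ee_rot: [3.015, 0.003, 1.662]
wrist_force: [-1.3, 0.4, 1.1]
width: 0.0087
```

Run:
```python
from scr import *
st(); screen('scene')
# arc about hinge by 0.392
p0,R0=load(); ax=R.from_euler('z',PS).apply([0,1,0]); 
def sarc(a,n=8,hold=0):
    p0,R0=load(); out=[]
    for i in range(n):
        t=min(1,(i+1)/(n-hold)); q=R.from_rotvec(-ax*a*t); out.append((H+q.apply(p0-H),q*R0,1))
    rows(out,dec=1,rd=3)
sarc(.2);sarc(.192,hold=2)
```

```text
t 50.2667 tcp [0.6436, -0.1694, 0.1401] res mm [ 0.2  0.7 -0.5] rot [ 0.004 -0.001 -0.003] F [-1.3  0.4  1.1] T [-0.05  0.65 -0.03] w 0.0087 q [-0.37  0.27  1.29  0.05  1.46 -0.46]
scene n 1188 / 1255 lean 0.1162 dx/dy 0.0019 x at hinge height 6.56 sd 1.68
 top z pct [373.7 489.2 495.2] x of the highest [-49.3  -0.8 489.2]
0 -2.7 0 -0.025 0 0 1; 0 -5.4 0.1 -0.05 0 0 1; 0 -8.1 0.3 -0.075 0 0 1; 0 -10.7 0.6 -0.1 0 0 1; 0 -13.4 0.9 -0.125 0 0 1; 0 -16.1 1.2 -0.15 0 0 1; 0 -18.7 1.7 -0.175 0 0 1; -0.1 -21.4 2.2 -0.2 0.001 0 1
0 -3.4 0.1 -0.032 0 0 1; 0 -6.9 0.2 -0.064 0 0 1; 0 -10.3 0.5 -0.096 0 0 1; 0 -13.7 0.9 -0.128 0 0 1; 0 -17.1 1.4 -0.16 0 0 1; 0 -20.5 2 -0.192 0 0 1; 0 -20.5 2 -0.192 0 0 1; 0 -20.5 2 -0.192 0 0 1
```

Emit:
{"fn": "carry_out", "kwargs": {
  "deltas": "0 -2.7 0 -0.025 0 0 1; 0 -5.4 0.1 -0.05 0 0 1; 0 -8.1 0.3 -0.075 0 0 1; 0 -10.7 0.6 -0.1 0 0 1; 0 -13.4 0.9 -0.125 0 0 1; 0 -16.1 1.2 -0.15 0 0 1; 0 -18.7 1.7 -0.175 0 0 1; -0.1 -21.4 2.2 -0.2 0.001 0 1"
}}

```text
time: 50.98
tool_pos: [0.6228, -0.1712, 0.1353]
ee_rot: [2.813, 0.002, 1.663]
wrist_force: [-2.0, 1.3, 2.0]
width: 0.0089
```

Emit:
{"fn": "carry_out", "kwargs": {
  "deltas": "0 -3.4 0.1 -0.032 0 0 1; 0 -6.9 0.2 -0.064 0 0 1; 0 -10.3 0.5 -0.096 0 0 1; 0 -13.7 0.9 -0.128 0 0 1; 0 -17.1 1.4 -0.16 0 0 1; 0 -20.5 2 -0.192 0 0 1; 0 -20.5 2 -0.192 0 0 1; 0 -20.5 2 -0.192 0 0 1"
}}

```text
time: 51.65
tool_pos: [0.6039, -0.173, 0.1267]
ee_rot: [2.622, 0.002, 1.662]
wrist_force: [-5.7, 2.0, 3.9]
width: 0.0091
```

Run:
```python
from scr import *
st(); s=snap('scene','s32.png'); screen('scene');screen('scene')
im=cv2.imread('pics/s32.png')[180:340,200:400]; cv2.imwrite('pics/s32z.png',cv2.resize(im,None,fx=4,fy=3.7,interpolation=cv2.INTER_CUBIC))
```

```text
t 51.65 tcp [0.6039, -0.173, 0.1267] res mm [-0.   0.7 -0.3] rot [ 0.003  0.001 -0.003] F [-5.7  2.   3.9] T [0.06 0.86 0.09] w 0.0091 q [-0.53 -0.03  1.74  0.35  1.02 -0.75]
scene n 1721 / 2132 lean 0.525 dx/dy 0.0005 x at hinge height 7.85 sd 2.33
 top z pct [165.8 247.4 254.3] x of the highest [-43.3  -5.3 247.4]
scene n 1765 / 2113 lean 0.5197 dx/dy 0.0037 x at hinge height 7.53 sd 2.38
 top z pct [164.2 247.6 254.6] x of the highest [-43.   -5.1 247.6]
```

View pics/s32z.png

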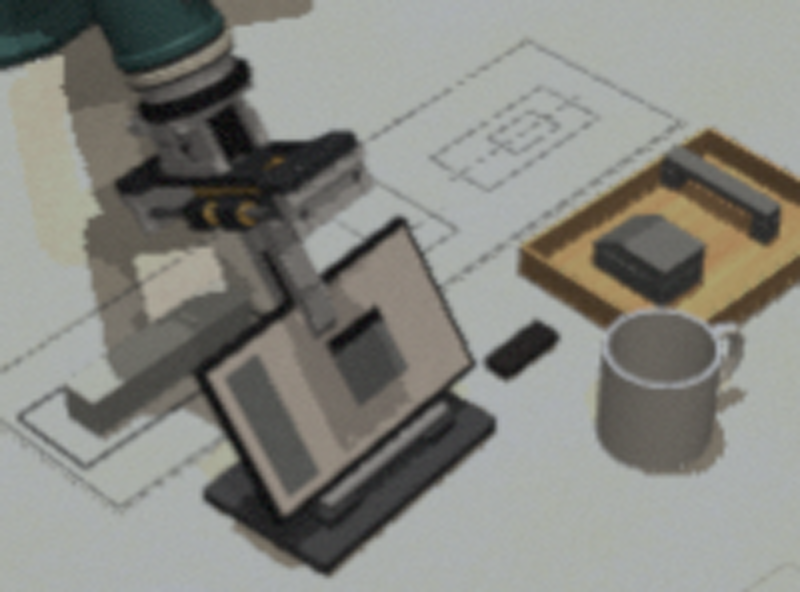

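The lean measures about 0.522. The pull in the tray also seems to have shifted, so I'll check that after releasing the display and backing off.

Run:
```python
from scr import *
p,r=load(); line(p,r,.6,hold=7)
d=r.apply([0,0,1]); line(p-d*.11,r,.6,hold=1)
line([.40,-.25,.30],down(1.57),.6)
```

```text
0 0 0 0 0 0 0.6; 0 0 0 0 0 0 0.6; 0 0 0 0 0 0 0.6; 0 0 0 0 0 0 0.6; 0 0 0 0 0 0 0.6; 0 0 0 0 0 0 0.6; 0 0 0 0 0 0 0.6; 0 0 0 0 0 0 0.6
0 0 -16 0 0 0 0.6; 0 0 -31 0 0 0 0.6; 0 0 -47 0 0 0 0.6; 0 0 -63 0 0 0 0.6; 0 0 -79 0 0 0 0.6; 0 0 -94 0 0 0 0.6; 0 0 -110 0 0 0 0.6; 0 0 -110 0 0 0 0.6
-7 -12 -18 0.07 0 0.01 0.6; -15 -24 -36 0.13 -0.01 0.02 0.6; -22 -36 -54 0.2 -0.01 0.03 0.6; -29 -48 -72 0.26 -0.01 0.04 0.6; -36 -60 -90 0.33 -0.01 0.05 0.6; -44 -72 -108 0.39 -0.02 0.07 0.6; -51 -84 -126 0.46 -0.02 0.08 0.6; -58 -96 -145 0.52 -0.02 0.09 0.6
```

Emit:
{"fn": "carry_out", "kwargs": {
  "deltas": "0 0 0 0 0 0 0.6; 0 0 0 0 0 0 0.6; 0 0 0 0 0 0 0.6; 0 0 0 0 0 0 0.6; 0 0 0 0 0 0 0.6; 0 0 0 0 0 0 0.6; 0 0 0 0 0 0 0.6; 0 0 0 0 0 0 0.6"
}}

```text
time: 52.47
tool_pos: [0.605, -0.1731, 0.1266]
ee_rot: [2.621, 0.002, 1.662]
wrist_force: [0.2, 0.1, 0.3]
width: 0.0377
```

Emit:
{"fn": "carry_out", "kwargs": {
  "deltas": "0 0 -16 0 0 0 0.6; 0 0 -31 0 0 0 0.6; 0 0 -47 0 0 0 0.6; 0 0 -63 0 0 0 0.6; 0 0 -79 0 0 0 0.6; 0 0 -94 0 0 0 0.6; 0 0 -110 0 0 0 0.6; 0 0 -110 0 0 0 0.6"
}}

```text
time: 53.13
tool_pos: [0.5511, -0.1789, 0.2265]
ee_rot: [2.616, 0.006, 1.661]
wrist_force: [-0.4, 0.6, 0.3]
width: 0.0375
```

Emit:
{"fn": "carry_out", "kwargs": {
  "deltas": "-7 -12 -18 0.07 0 0.01 0.6; -15 -24 -36 0.13 -0.01 0.02 0.6; -22 -36 -54 0.2 -0.01 0.03 0.6; -29 -48 -72 0.26 -0.01 0.04 0.6; -36 -60 -90 0.33 -0.01 0.05 0.6; -44 -72 -108 0.39 -0.02 0.07 0.6; -51 -84 -126 0.46 -0.02 0.08 0.6; -58 -96 -145 0.52 -0.02 0.09 0.6"
}}

```text
time: 53.8
tool_pos: [0.4006, -0.25, 0.3]
ee_rot: [-3.138, -0.002, 1.571]
wrist_force: [0.6, 0.2, -0.2]
width: 0.0375
```

Run:
```python
from scr import *
import meas
st(); s=snap('scene','s33.png')
for i in range(3): screen('scene')
s=snap('top','t33.png'); W=cloud(s)
print('pull/tray',meas.rect(W,(.58,.71),(.15,.255),(.034,.06)),meas.rect(W,(.58,.71),(.08,.16),(.03,.06)))
```

```text
t 53.8 tcp [0.4006, -0.25, 0.3] res mm [ 1.2 -0.  -0.2] rot [ 0.005 -0.001 -0.003] F [ 0.6  0.2 -0.2] T [-0.09 -0.06 -0.03] w 0.0375 q [-0.68 -0.08  1.36 -0.    1.87 -0.68]
scene n 1853 / 2138 lean 0.5228 dx/dy 0.0014 x at hinge height 7.77 sd 2.4
 top z pct [113.7 121.9 124.4] x of the highest [-62.8  -4.7 121.9]
scene n 1822 / 2136 lean 0.5219 dx/dy 0.0036 x at hinge height 7.72 sd 2.35
 top z pct [114.  121.5 123.4] x of the highest [-63.   -5.2 121.5]
scene n 1761 / 2151 lean 0.5173 dx/dy -0.0018 x at hinge height 7.37 sd 2.21
 top z pct [113.5 121.6 124.1] x of the highest [-62.5  -4.  121.6]
pull/tray (329, array([629.3, 215.5]), 18.3, 97.0, 89.81, array([36.1, 39.3, 43.2])) (615, array([638. , 120.5]), 46.4, 70.0, 88.97, array([32.8, 45.2, 49.6]))
```

View pics/t33.png

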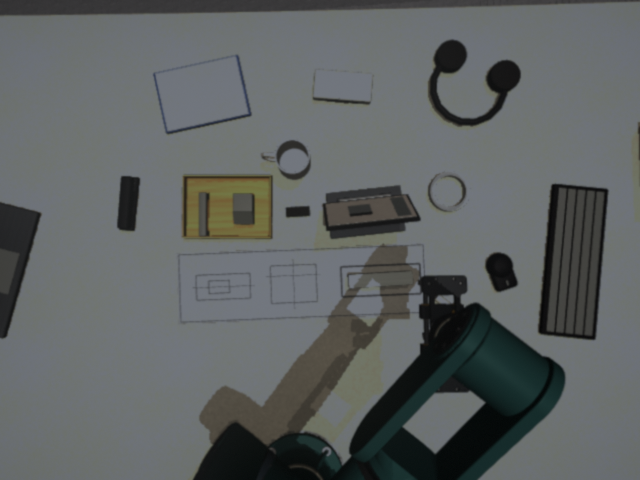

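View pics/s33.png

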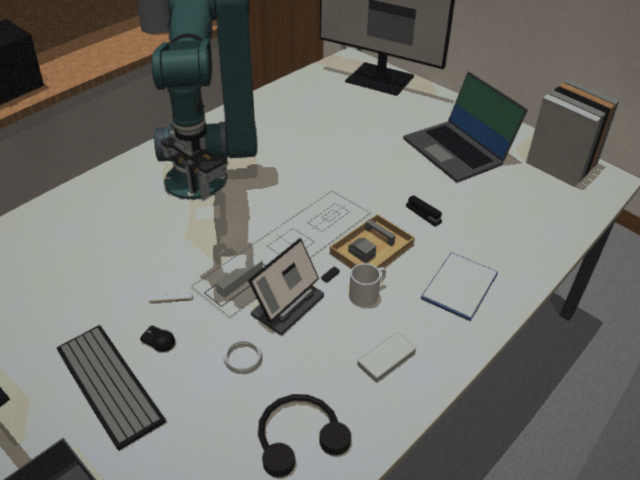

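Run:
```python
from scr import *
import meas
s=snap('top'); W=cloud(s)
print('bar',meas.rect(W,(.42,.52),(-.29,-.11),(.033,.05)))
print('pull',meas.rect(W,(.565,.71),(.19,.245),(.034,.06)))
print('eraser',meas.rect(W,(.58,.68),(-.05,.04),(.008,.03)))
for t in ['mug','eraser','mouse','tape','stapler','marker','knobby','block']:
    print(t,[(np.round(c2w(s,x['at']),3).tolist(),round(x['p'],2)) for x in robot.place_of(s,t)[:2]])
c=np.array([.467,-.199]);g=np.array([.4625,-.2035]);
rel=R.from_euler('z',-.023).apply([*(c-g),0])*1000;print('bar rel goal mm',rel.round(1))
print(robot.close_job())
```

```text
bar (887, array([ 466. , -198.1]), 32.2, 149.4, 2.38, array([36.2, 40.1, 43.8]))
pull (356, array([623.3, 216.5]), 33.1, 109.0, 79.83, array([35.6, 39.2, 42.9]))
eraser (233, array([631.1,  -6. ]), 55.5, 24.5, 89.28, array([ 9.4, 12.9, 16.9]))
mug [([0.745, 0.003, -0.002], 0.9), ([0.48, -0.484, -0.001], 0.53)]
eraser []
mouse [([0.483, -0.486, -0.001], 0.62)]
tape [([0.673, -0.368, 0.001], 0.87)]
stapler [([0.588, -0.17, 0.156], 0.73), ([0.653, 0.398, 0.001], 0.68)]
marker [([0.387, -0.38, 0.006], 0.66), ([0.464, -0.196, 0.017], 0.47)]
knobby []
block []
bar rel goal mm [4.6 4.4 0. ]
the job is handed in; nothing more can be done
None
```

The desk is set up as asked and the job is handed in at about 54 s of the 210 s allowed.

- **Samples:** Only the enclosure and the pull were on the drawing, and both now lie in the tray. The pull was knocked a little over 1 cm towards the robot after I put it there. It still looks flat and inside. My last outline of it was skewed by the tray rim, so I relied on the picture for that.
- **Bar:** I walked it two steps right through four gripped quarter turns, standing it on each end in turn. It lies flat about 4–5 mm off the outline's centre both ways and 1° askew, with roughly 15 mm to spare on every side.
    - **Turn before the first step:** I first turned it about 3° flat on the paper so that it pointed at the outline.
    - **Paper contact:** I pressed its edge down lightly while tipping. The one depth check put the edge on the paper. The force readings were noisy, and a few low ones left contact less certain at those moments.
- **Display:** It leans 0.517–0.523 rad (about 30°) and held that after release.
- **Other things:** The mug, eraser, mouse, tape, stapler and marker all measure within about 4 mm of where they started. The network did not find the eraser in the last picture, but the depth reading shows it unmoved.

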